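Set up the revolving gift-box display

TASK

Set up the revolving display on the shop counter: put the loose turntable on the stand's toothed hub, turning it until the teeth mesh so that it drops fully home. Then close every wooden box that is there with a lid, seated flat and square, and stand all the closed boxes upright on the turntable. Finally turn the loaded turntable anticlockwise (seen from above) until it reaches its stop, let go, and leave the other things on the counter where they are.

Things in the scene. Friction and masses are not known exactly. Their poses are not given: they have to be found in the camera images.
- stand: fixed round dark steel base of the revolving stand, 132 mm across (rubber foot 144 mm), top at 24 mm; origin at the centre of its underside. It stands on the left or the right of the counter.
- hub_face (a point): centre of the upper face of the aluminium hub disc (104 mm across) on the stand, 31 mm above the counter, on the turning axis; z up, x and y turn with the hub. Six radial teeth stand on this face: 26 to 50 mm from the axis, 11.5 mm wide, 12 mm high, one along the hub's +x, the others every 60 degrees. A boss 24 mm wide, 14 mm high stands in the middle.
- hub (a joint): angle of the hub on the stand, rad, growing anticlockwise from above; it runs from 0 to a hard stop at 1.4, starts between 0 and 0.4, and stays where it is left (friction about 0.12 N m).
- turntable: loose wooden turntable, 220 mm across, 0.5 kg; origin on its axis at the plane of its downward tooth tips, z up. Six teeth underneath: 26 to 50 mm from the axis, 11.5 mm wide, 14 mm high, one along its +x, the others every 60 degrees. Floor at 20 mm, 4 mm wide rim up to 28 mm. A 14 mm thick post in the middle carries the grip bar. Meshed and home, its origin is on the hub face; on tooth tops, 12 mm higher.
- turntable_grip (a point): centre of the turntable's wooden grip bar, 146 mm above the turntable's origin, same axes: bar 40 mm long along x, 14 mm thick along y, 36 mm high. The teeth mesh when the turntable is turned 30 degrees (plus any multiple of 60) from the hub, with about 4 degrees and 2 mm of play each way.
- box1: square open-topped plain wooden keepsake box, 60 x 60 x 60 mm high, walls and floor 5 mm thick (opening 50 x 50 mm), 0.16 kg; origin at the centre of its underside, z up, x and y square to its sides. Two or three boxes are present; an absent one gives None.
- box2: square open-topped plain wooden keepsake box, 60 x 60 x 60 mm high, walls and floor 5 mm thick (opening 50 x 50 mm), 0.16 kg; origin at the centre of its underside, z up, x and y square to its sides. Two or three boxes are present; an absent one gives None.
- box3: square open-topped plain wooden keepsake box, 60 x 60 x 60 mm high, walls and floor 5 mm thick (opening 50 x 50 mm), 0.16 kg; origin at the centre of its underside, z up, x and y square to its sides. Two or three boxes are present; an absent one gives None.
- lid1: loose square wooden lid; any lid fits any box, one may be left over. Plate 56 x 56 x 8 mm, plug 46 x 46 x 8 mm below, knob on top: bar 34 mm along the lid's y, 12 mm thick along x, 24 mm high. Origin at the centre of the plug's underside, z up: plate 8 to 16 mm, knob 16 to 40 mm. Seated in a box, sides parallel, its origin is 52 mm above the box's.
- lid2: loose square wooden lid; any lid fits any box, one may be left over. Plate 56 x 56 x 8 mm, plug 46 x 46 x 8 mm below, knob on top: bar 34 mm along the lid's y, 12 mm thick along x, 24 mm high. Origin at the centre of the plug's underside, z up: plate 8 to 16 mm, knob 16 to 40 mm. Seated in a box, sides parallel, its origin is 52 mm above the box's.
- lid3: loose square wooden lid; any lid fits any box, one may be left over. Plate 56 x 56 x 8 mm, plug 46 x 46 x 8 mm below, knob on top: bar 34 mm along the lid's y, 12 mm thick along x, 24 mm high. Origin at the centre of the plug's underside, z up: plate 8 to 16 mm, knob 16 to 40 mm. Seated in a box, sides parallel, its origin is 52 mm above the box's.
- terminal: card terminal, 150 x 80 x 34 mm, towards the far edge; bystander, origin at the centre of its underside
- pencup: pen cup, 72 mm across, 145 mm high with pens, towards the far edge; bystander, origin at the centre of its underside
- stapler: stapler, 130 mm long, 45 mm high, towards the far edge; bystander, origin at the centre of its underside
- bird1: white ceramic bird, about 60 mm across, 74 mm high; bystander, origin at the centre of its underside
- bird2: white ceramic bird, about 60 mm across, 74 mm high; bystander, origin at the centre of its underside
- mug: mug, 76 mm across, 85 mm high, near the robot; bystander, origin at the centre of its underside
- paper_roll: upright paper roll, 60 mm across, 58 mm high, near the robot; bystander, origin at the centre of its underside
There are look-alikes about, which are no part of the job. What is shaped like the lid1 but black is not meant. Leave any purple look-alike of the lid3 alone.

How it is judged:
By the outcome, as a careful person would: the job done as asked, in the order asked, and still so for the second after the job is handed in, with the robot touching nothing.
Of box1, box2, box3 only 2 to 3 are there at a start; the rules pass over those that are not, and their reading is None.
At some moment in a run one of box1, box2, box3 may be knocked a few centimetres aside while the robot is not near it.
It also fails if it takes over 210 s, if anything falls off the work surface, if the arm or the gripper's body presses on something with over 40 N, if the wrist force passes 120 N, or if a joint passes its speed limit or range.

ROBOT

A 6-joint arm with a two-finger parallel gripper is mounted at the origin on the work surface. World frame = base frame: x ahead of the robot, y to its left, z up, the work surface at z = 0. Lengths are in m, angles in degrees, forces in N, time in s.
With the tool pointing down it reaches from about 0.4 to 0.825 m from the base axis. Payload 7 kg.
Tool frame: the origin (TCP) lies at the very end of the fingers, on their centre line; the grasp point (between the pads) lies 19 mm behind it; z points along the fingers, y is the direction in which the jaws open and shut (so a half turn about z gives the same grasp; the last joint's range is limited). The gripper opens to 88 mm and grips with 3 to 60 N. Pads are 19 mm wide; open, the fingers measure 130 mm over their backs; the gripper's body (78 mm by 193 mm) begins 47 mm behind the grasp point.
Start: joints at [82.34, 20.546, 0.682, 0, -70.136, -16.507], TCP at [0.276, 0.616, 0.227] pointing down, gripper open.
Joint ranges: [-176.03, 176.03], [-82.01, 121.73], [-58.28, 71.71], [-173.87, 95.51], [-174.79, -0.11], [-173.66, 173.66]. Speed limits (degrees/s): [136.94, 136.94, 172.46, 180, 180, 180].

INTERFACE

Orientations are given as [roll, pitch, yaw] about the fixed x, y, z axes, in that order (R = Rz(yaw) Ry(pitch) Rx(roll)).
In Python, from plant import telemetry, snapshot, calibration, workorder gives the robot as it stands. The module is installed in compiled form; this text tells all that it offers.
- The arm moves only by the tool step_arm, never from a script. Its argument "plan" is text: rows parted by semicolons, each of 7 numbers parted by spaces: the finger opening in cm, from 0 to 8.76, then the shift along the tool's x, y, z in cm, then the turn, a rotation vector about the tool's x, y, z in degrees. A call has 1 to 12 rows; each row shifts and turns the commanded pose from where the row before left it, along the tool's axes as they then stand; what a row does not reach is not made up. A row lasts 1/12 s, in which the tool goes at most 41.7 mm and 7.16 degrees, less where a joint would pass 70% of its speed; a pose out of reach is approached as far as the arm can. A call with a gripper value outside its range is refused whole. The fingers move at their own pace and stop on an object; the grip force is fixed at half the most. Time passes only in rows, so rows that do not move let the fingers close. It gives the time, the measured TCP pose, the force and the opening at its end, in the units of the state.
- telemetry.get_obs(): the state, without advancing time (a new reading comes with each control period).
- snapshot(name): name is "side" or "top"; returns the picture (480x640x3 uint8, blue, green, red); there is no depth.
- calibration(name): a dict with "K" (3x3 intrinsics, pixels), "camera_from_world" (4x4, takes a point from world to camera coordinates). Camera axes: x right, y up, looking along -z (the intrinsics and any distortion apply to the point x, -y, -z); pixel columns grow to the right and rows downward; lengths in m; the calibration is good to about 2 mm. A picture is of the moment at which its call begins. calibration takes no time and is no camera call.
- workorder.close_job(): hands the job in, once; it reports no verdict.
The state is a dict: "clock": time; "joint_pos": joint angles; "qvel": joint speeds; "tau": joint torques, N m; "tool_pos": TCP position; "orientation": TCP orientation; "force": force on the tool from outside, world axes, zero at the start; "moment": the same for the moment, N m; "opening": finger opening in m.
Only numpy, scipy, OpenCV 4.12 (cv2) and the standard library are available. Lean on these libraries where they do the work, as an engineer would, in place of code of your own. Each camera call takes 0.05 s, during which the arm holds its last target.

## Working session

There is one attempt and no reset: what is moved stays moved. The work goes in short steps, Python scripts to look and compute and a tool call to move; the robot and the scene stay as the last step left them, time stands still between calls to the robot, and variables do not carry over. Pictures are saved under pics/ and viewed, and the job is handed in when it is done.

Besides the shell and the picture viewer there is one more tool, called as name(argument=value, ...), one argument or row to a line, values as JSON. step_arm: Moves the arm, as the interface text tells. Its arguments: {"type":"object","properties":{"plan":{"type":"string"}},"required":["plan"]}

```bash
ls; mkdir -p pics; python3 - <<'E'
from plant import telemetry, snapshot, calibration
import cv2
print(telemetry.get_obs())
for n in ("side","top"):
    cv2.imwrite(f"pics/{n}0.png",snapshot(n)); c=calibration(n); print(n,c)
E
```

```text
pics
{'clock': 0.0, 'joint_pos': array([ 8.23390671e+01,  2.05910313e+01,  6.36470483e-01, -1.80645700e-02,
       -7.01342572e+01, -1.65047677e+01]), 'qvel': array([-0.03811139, -0.04496974, -0.06280658, -0.04691554,  0.04219866,
       -0.00851499]), 'tau': array([ 1.62910026e-03, -5.82714415e+01,  2.93058836e+01,  6.99696198e+00,
        6.97512121e-03, -1.62443766e-04]), 'tool_pos': array([0.27619418, 0.61541365, 0.22565417]), 'orientation': array([ 1.79910017e+02, -8.95263753e-03, -2.41718454e+01]), 'force': array([0.57392661, 0.04961624, 0.49431118]), 'moment': array([0.00074268, 0.03239395, 0.00548437]), 'opening': 0.08743359768985624}
side {'K': array([[516.56215894,   0.        , 322.65686969],
       [  0.        , 516.56215894, 227.73964861],
       [  0.        ,   0.        ,   1.        ]]), 'camera_from_world': array([[ 0.85363421, -0.52087095,  0.00144549, -0.4903505 ],
       [ 0.3936038 ,  0.64687389,  0.65316937, -0.26094284],
       [-0.34115201, -0.55699876,  0.75721046, -1.01205015],
       [ 0.        ,  0.        ,  0.        ,  1.        ]])}
top {'K': array([[573.03760331,   0.        , 322.0642358 ],
       [  0.        , 573.03760331, 233.80946554],
       [  0.        ,   0.        ,   1.        ]]), 'camera_from_world': array([[-0.01390971, -0.99988001, -0.00681799, -0.05367159],
       [ 0.99080008, -0.01470074,  0.13453289, -0.57387927],
       [-0.13461697, -0.00488395,  0.99088567, -1.51286354],
       [ 0.        ,  0.        ,  0.        ,  1.        ]])}
```

View pics/side0.png

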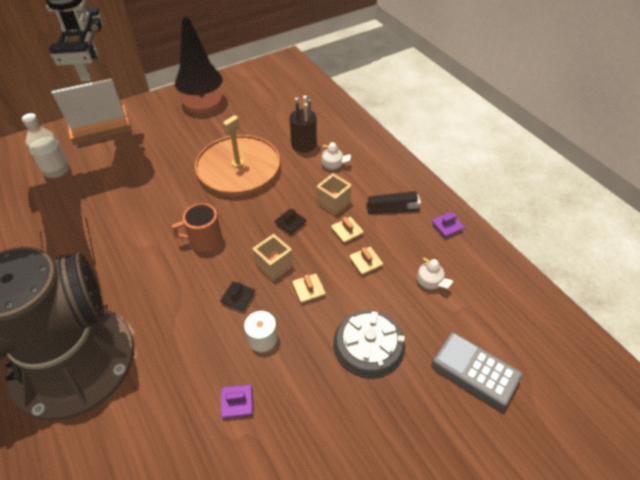

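View pics/top0.png

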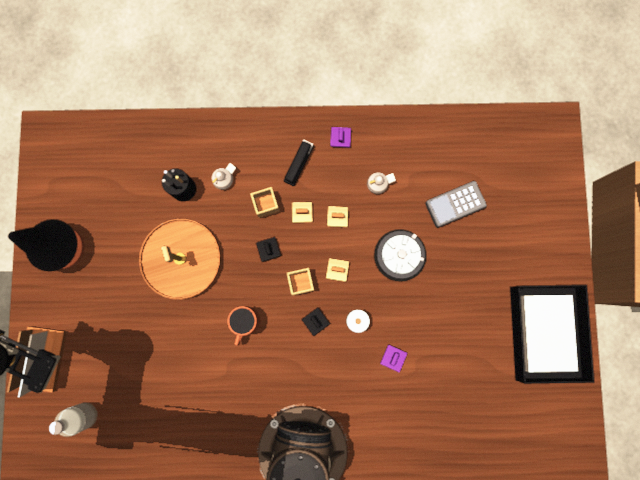

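Two boxes, three tan lids (plus black and purple look-alikes), the turntable on the left and the stand on the right. I'll enlarge crops.

```bash
cat > h.py <<'E'
import numpy as np, cv2
from plant import telemetry, snapshot, calibration
C={n:calibration(n) for n in("side","top")}
def p2w(n,u,v,z):
    K=C[n]["K"];T=C[n]["camera_from_world"]
    d=np.array([(u-K[0,2])/K[0,0],-(v-K[1,2])/K[1,1],-1.])
    R=T[:3,:3];o=-R.T@T[:3,3];w=R.T@d
    return o+w*(z-o[2])/w[2]
def w2p(n,p):
    K=C[n]["K"];T=C[n]["camera_from_world"]
    c=T[:3,:3]@np.asarray(p,float)+T[:3,3]
    return np.array([K[0,0]*c[0]/-c[2]+K[0,2],K[1,1]*-c[1]/-c[2]+K[1,2]])
def crop(img,x0,y0,w,h,s,fn):
    c=cv2.resize(img[y0:y0+h,x0:x0+w],None,fx=s,fy=s,interpolation=cv2.INTER_CUBIC)
    for i in range(0,w,10): cv2.line(c,(i*s,0),(i*s,6 if i%50 else 14),(255,255,255),1); (i%20==0) and cv2.putText(c,str(x0+i),(i*s,24),0,.35,(255,255,255),1)
    for j in range(0,h,10): cv2.line(c,(0,j*s),(6,j*s),(255,255,255),1); (j%20==0) and cv2.putText(c,str(y0+j),(8,j*s+4),0,.35,(255,255,255),1)
    cv2.imwrite("pics/"+fn,c)
E
python3 - <<'E'
from h import *
t=cv2.imread("pics/top0.png");s=cv2.imread("pics/side0.png")
crop(t,130,180,130,130,6-1,"c1.png")
crop(t,245,180,110,110,5,"c2.png")
crop(t,365,220,75,70,8,"c3.png")
crop(s,180,100,110,100,6,"c4.png")
crop(s,240,165,150,145,4,"c5.png")
crop(s,325,300,90,80,7,"c6.png")
E
```

```text
(no output)
```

View pics/c1.png

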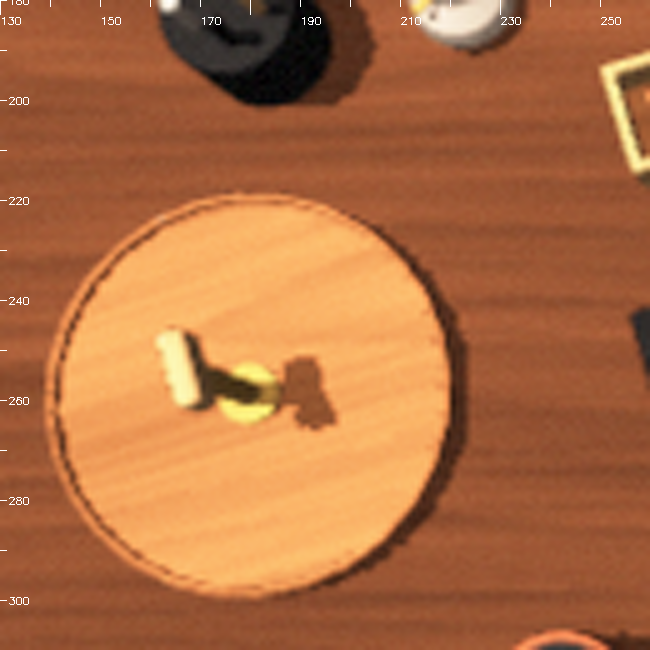

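View pics/c2.png

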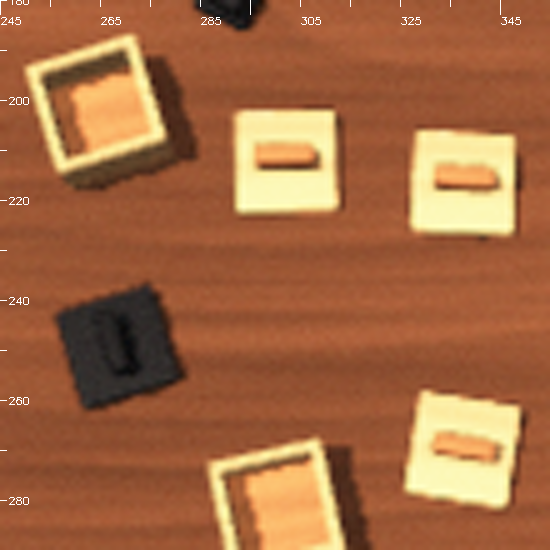

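View pics/c3.png

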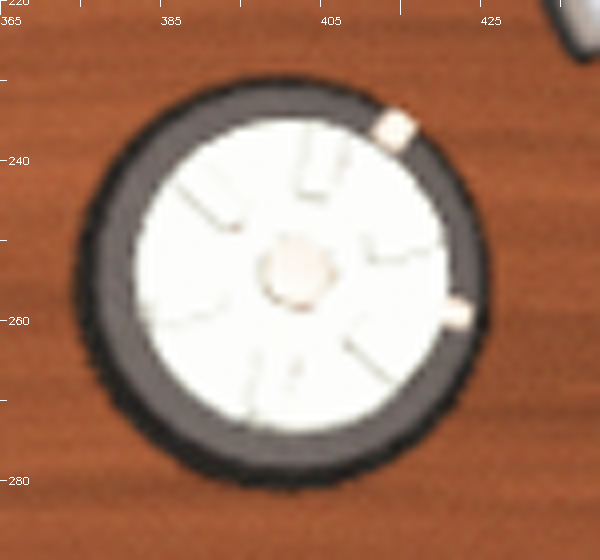

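View pics/c4.png

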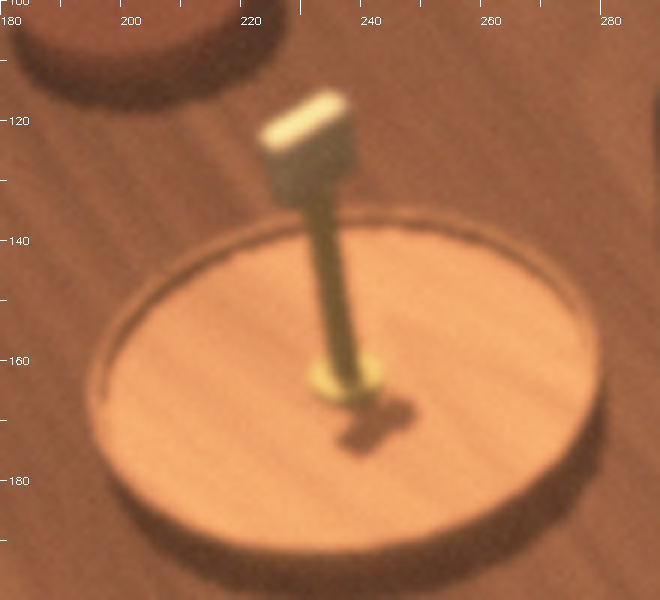

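View pics/c5.png

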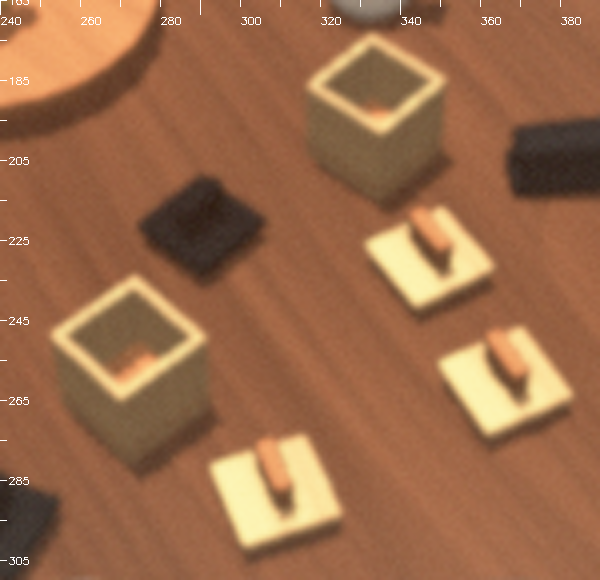

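View pics/c6.png

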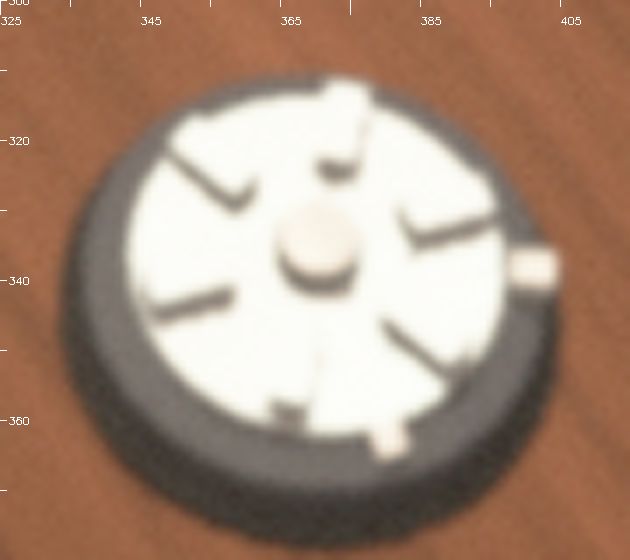

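```bash
cat > m1.py <<'E'
from h import *
from scipy.optimize import least_squares
def solve(obs,**k):
    # obs list (cam,u,v,dz): point x,y,z0+dz
    f=lambda p:np.concatenate([w2p(n,[p[0],p[1],dz])-[u,v] for n,u,v,dz in obs])
    r=least_squares(f,[.6,0]);return r.x,r.fun.round(1)
print("hub",solve([("top",401.3,254.4,.031),("top",402,254,.045),("side",370,333.5,.045)]))
for o in [("top",401.3,254.4,.031),("top",402,254,.045),("side",370,333.5,.045)]: print(p2w(*o))
print("tt disc top",p2w("top",180,259,.028),"bar top",p2w("top",165.5,253.5,.164),"side bar",p2w("side",229.5,120,.164), "post base",p2w("top",177.5,258.5,.020),p2w("side",236,163,.02))
a,b=p2w("top",163.7,247.5,.164),p2w("top",167.5,259.5,.164);print("bar yaw top",np.degrees(np.arctan2(*(b-a)[1::-1])),np.linalg.norm(b-a))
a,b=p2w("side",224.3,123,.164),p2w("side",235,116.8,.164);print("bar yaw side",np.degrees(np.arctan2(*(b-a)[1::-1])),np.linalg.norm(b-a))
E
python3 m1.py
cat > hubov.py <<'E'
from h import *
import sys
cx,cy=float(sys.argv[1]),float(sys.argv[2]); ang=float(sys.argv[3])
for n,(x0,y0,w,h),src in (("top",(365,220,75,70),sys.argv[4]),("side",(325,300,90,80),sys.argv[5])):
    s=8;img=cv2.imread(src);c=cv2.resize(img[y0:y0+h,x0:x0+w],None,fx=s,fy=s,interpolation=cv2.INTER_CUBIC)
    def poly(pts,col,closed=True):
        q=[((w2p(n,p)-[x0,y0]+.5)*s).astype(int) for p in pts];cv2.polylines(c,[np.array(q)],closed,col,1)
    T=np.linspace(0,2*np.pi,60)
    for r,z,col in((.052,.031,(255,0,0)),(.012,.045,(255,0,255)),(.072,0,(0,255,0))): poly([(cx+r*np.cos(t),cy+r*np.sin(t),z) for t in T],col)
    for k in range(6):
        t=np.radians(ang+60*k);e=np.array([np.cos(t),np.sin(t)]);f=np.array([-e[1],e[0]])
        for z,col in((.031,(0,0,255)),(.043,(0,200,0))):
            poly([(*(np.array([cx,cy])+a*e+b*f),z) for a,b in((.026,-.00575),(.05,-.00575),(.05,.00575),(.026,.00575))],col)
    cv2.imwrite(f"pics/ov_{n}_{sys.argv[6]}.png",c)
E
```

```text
hub (array([ 0.51486852, -0.27424059]), array([-0.4, -0.1, -0.5, -0.2,  0.2,  0.7]))
[ 0.51469702 -0.27541095  0.031     ]
[ 0.51438232 -0.27545449  0.045     ]
[ 0.51546467 -0.27279324  0.045     ]
tt disc top [0.51120859 0.32470189 0.028     ] bar top [0.51250241 0.32634817 0.164     ] side bar [0.51132338 0.32811378 0.164     ] post base [0.51343706 0.33359927 0.02      ] [0.51183989 0.33486892 0.02      ]
bar yaw top -161.37599493190277 0.03170061003849143
bar yaw side 15.02523711207013 0.033296869028258916
```

```bash
python3 hubov.py .5149 -.2743 -11 pics/top0.png pics/side0.png a
```

```text
(no output)
```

View pics/ov_side_a.png

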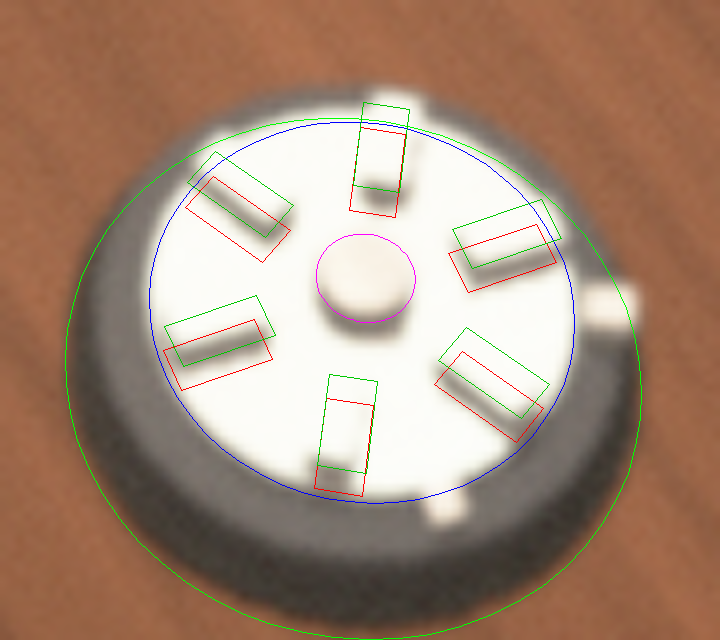

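View pics/ov_top_a.png

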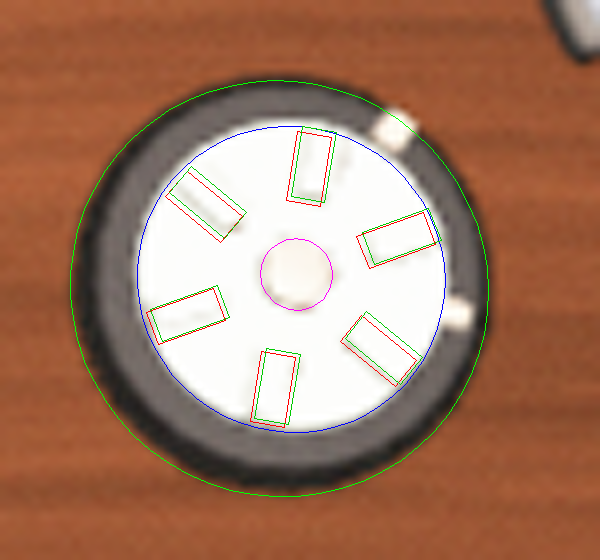

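```bash
cat > hubfit.py <<'E'
from h import *
import sys
from scipy.optimize import minimize
def fit(fs,ft,init,verbose=True):
    g={"side":cv2.GaussianBlur(cv2.imread(fs,0),(0,0),.6).astype(np.float32),"top":cv2.GaussianBlur(cv2.imread(ft,0),(0,0),.6).astype(np.float32)}
    for n in g: g[n]=np.minimum(255,g[n])
    def score(p,cams=("side","top")):
        cx,cy,ang=p;S=0
        for n in cams:
            T=C[n]["camera_from_world"];cam=-T[:3,:3].T@T[:3,3]
            F=[];Tp=[]
            for k in range(6):
                t=np.radians(ang+60*k);e=np.array([np.cos(t),np.sin(t)]);f=np.array([-e[1],e[0]]);o=np.array([cx,cy])
                for nor,base in((f,.00575),(-f,.00575)):
                    if (cam[:2]-o)@nor<.05: continue
                    for a in np.linspace(.028,.048,8):
                        for z in(.033,.037,.041):F.append((*(o+a*e+nor*base),z))
                for s,a in((1,.05),(-1,.026)):
                    if (cam[:2]-o)@e*s<.05: continue
                    for b in np.linspace(-.0045,.0045,5):
                        for z in(.033,.037,.041):F.append((*(o+a*e+f*b),z))
                for a in np.linspace(.027,.049,8):
                    for b in(-.004,0,.004):Tp.append((*(o+a*e+f*b),.043))
            def smp(L):
                q=np.array([w2p(n,x) for x in L],np.float32);return cv2.remap(g[n],q[:,0:1],q[:,1:2],cv2.INTER_LINEAR).mean()
            S+=(smp(Tp)-smp(F))*(1 if n=="side" else .5)
        return -S
    for cams in(("side",),("side","top")):
        best=None
        for a in np.arange(init[2]-8,init[2]+8.1,2):
            r=minimize(score,[init[0],init[1],a],args=(cams,),method="Nelder-Mead",options=dict(initial_simplex=[[init[0],init[1],a],[init[0]+.003,init[1],a],[init[0],init[1]+.003,a],[init[0],init[1],a+2]]))
            if best is None or r.fun<best.fun:best=r
        print(cams,best.x.round(4),best.fun)
    return best.x
if __name__=="__main__": fit(sys.argv[1],sys.argv[2],[.5149,-.2743,float(sys.argv[3])])
E
python3 hubfit.py pics/side0.png pics/top0.png -12
```

```text
('side',) [  0.5165  -0.2729 -14.3912] -57.72566223144531
('side', 'top') [  0.5164  -0.2729 -14.305 ] -61.99261474609375
```

```bash
cat >> h.py <<'E'
def go(x,y,z,yaw):
    o=telemetry.get_obs();p=o["tool_pos"];Y=o["orientation"][2]
    d=np.array([x,y,z])-p;c,s=np.cos(np.radians(Y)),np.sin(np.radians(Y))
    dy=(yaw-Y+180)%360-180
    print("t",round(o["clock"],2),"tool shift cm",np.round([100*(d[0]*c+d[1]*s),100*(d[0]*s-d[1]*c),-100*d[2]],2),"turn z",round(-dy,2),"rpy",o["orientation"].round(2),"j6",o["joint_pos"][5].round(1),"F",o["force"].round(1),"op",round(o["opening"]*1000,1))
def snap(tag):
    for n in C: cv2.imwrite(f"pics/{n}{tag}.png",snapshot(n))
E
python3 -c "
from h import *
go(.512,.3265,.226,17)"
```

```text
t 0.1 tool shift cm [ 3.334e+01  1.670e+01 -3.000e-02] turn z -41.17 rpy [ 1.7992e+02 -1.0000e-02 -2.4170e+01] j6 -16.5 F [-0.6  0.5  0.7] op 87.4
```

step_arm(
  plan="8.7 2.78 1.39 0 0 0 0; 8.7 2.78 1.39 0 0 0 0; 8.7 2.78 1.39 0 0 0 0; 8.7 2.78 1.39 0 0 0 0; 8.7 2.78 1.39 0 0 0 0; 8.7 2.78 1.39 0 0 0 0; 8.7 2.78 1.39 0 0 0 0; 8.7 2.78 1.39 0 0 0 0; 8.7 2.78 1.39 0 0 0 0; 8.7 2.78 1.39 0 0 0 0; 8.7 2.78 1.39 0 0 0 0; 8.7 2.78 1.39 0 0 0 0",
)

```text
clock: 1.1
tool_pos: [0.513, 0.3256, 0.2263]
orientation: [180.0, 0.0, -24.2]
force: [-0.2, 0.2, 0.6]
opening: 0.0872
```

step_arm(
  plan="8.7 0 0 0 0 0 -6.9; 8.7 0 0 0 0 0 -6.9; 8.7 0 0 0 0 0 -6.9; 8.7 0 0 0 0 0 -6.9; 8.7 0 0 0 0 0 -6.9; 8.7 0 0 0 0 0 -6.7; 8.7 0 0 0 0 0 0",
)

```text
clock: 1.68
tool_pos: [0.5122, 0.3269, 0.2261]
orientation: [180.0, 0.0, 17.3]
force: [0.3, -0.1, 0.1]
opening: 0.0871
```

```bash
python3 -c "
from h import *
go(.512,.3265,.226,17);print(telemetry.get_obs()['tool_pos'])
snap(1)
s=cv2.imread('pics/side1.png');crop(s,170,30,130,110,6,'c7.png')
t=cv2.imread('pics/top1.png');crop(t,130,200,110,110,6,'c8.png')
"
```

```text
t 1.68 tool shift cm [-0.03  0.03  0.01] turn z 0.33 rpy [1.7998e+02 4.0000e-02 1.7330e+01] j6 56.4 F [ 0.3 -0.1  0.1] op 87.1
[0.51223164 0.32686338 0.22613324]
```

View pics/c7.png

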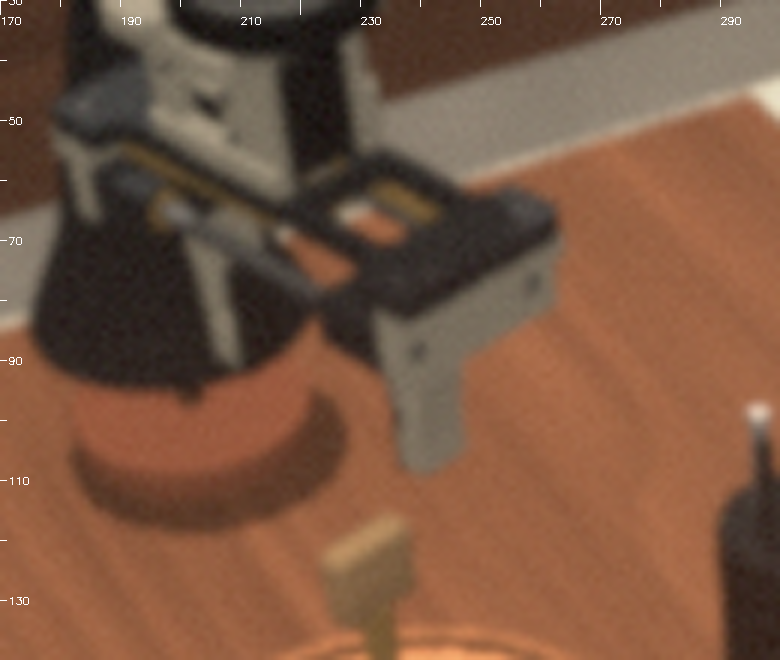

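View pics/c8.png

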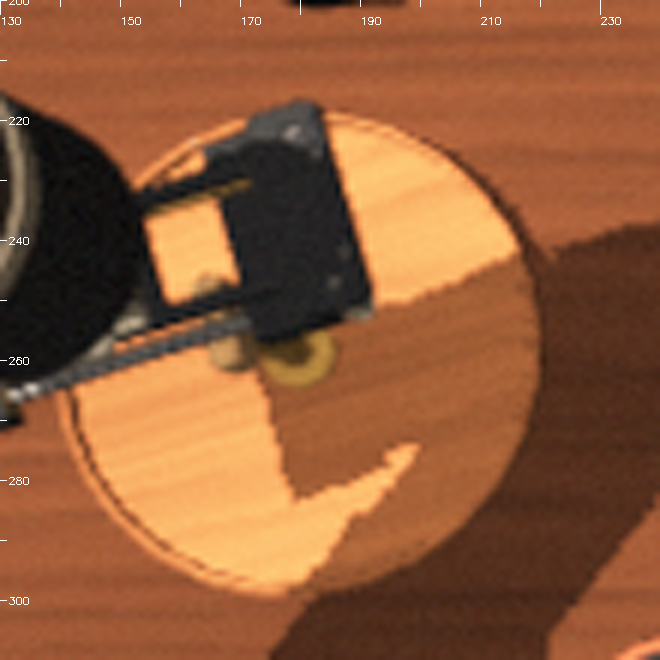

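```bash
python3 -c "
from h import *
o=telemetry.get_obs();p=o['tool_pos'];Y=np.radians(o['orientation'][2])
tx=np.array([np.cos(Y),np.sin(Y),0]);ty=np.array([np.sin(Y),-np.cos(Y),0])
print(w2p('side',p))
for b in(-.0645,-.0436,.0436,.0645):
  for a in(-.0095,.0095): print(b,a,w2p('side',p+tx*a+ty*b).round(1))
"
```

```text
[226.46957623  98.35109944]
-0.0645 -0.0095 [205.3  89.3]
-0.0645 0.0095 [211.5  85.8]
-0.0436 -0.0095 [211.1  92.8]
-0.0436 0.0095 [217.3  89.3]
0.0436 -0.0095 [236.  107.8]
0.0436 0.0095 [242.3 104.1]
0.0645 -0.0095 [242.3 111.6]
0.0645 0.0095 [248.5 107.8]
```

step_arm(
  plan="8.7 0 0 1.65 0 0 0; 8.7 0 0 1.65 0 0 0; 8.7 0 0 1.65 0 0 0; 8.7 0 0 1.65 0 0 0; 8.7 0 0 1.65 0 0 0; 8.7 0 0 1.65 0 0 0; 0.5 0 0 0 0 0 0; 0.5 0 0 0 0 0 0; 0.5 0 0 0 0 0 0; 0.5 0 0 0 0 0 0; 0.5 0 0 0 0 0 0; 0.5 0 0 0 0 0 0",
)

```text
clock: 2.78
tool_pos: [0.5127, 0.3274, 0.1285]
orientation: [-180.0, -0.1, 17.0]
force: [-0.7, -0.6, 0.2]
opening: 0.0529
```

step_arm(
  plan="0.5 0 0 0 0 0 0; 0.5 0 0 0 0 0 0; 0.5 0 0 0 0 0 0; 0.5 0 0 0 0 0 0; 0.5 0 0 0 0 0 0; 0.5 0 0 0 0 0 0",
)

```text
clock: 3.28
tool_pos: [0.5124, 0.3273, 0.1276]
orientation: [-180.0, -0.0, 17.0]
force: [0.9, -1.5, -2.4]
opening: 0.0136
```

```bash
python3 -c "
from h import *
go(.512,.3265,.226,17);print(telemetry.get_obs()['moment'])
snap(2)
s=cv2.imread('pics/side2.png');crop(s,180,60,110,140,5,'c9.png')
t=cv2.imread('pics/top2.png');crop(t,100,200,130,110,6,'c10.png')
"
```

```text
t 3.28 tool shift cm [-0.07  0.06 -9.84] turn z 0.03 rpy [-1.7998e+02 -1.0000e-02  1.7030e+01] j6 56.1 F [ 0.9 -1.5 -2.4] op 13.6
[-1.46699975 -0.6443659   0.05209734]
```

View pics/c9.png

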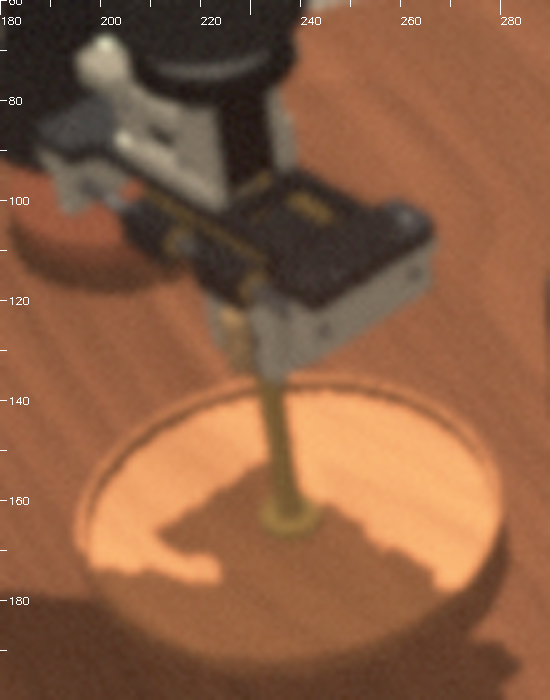

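View pics/c10.png

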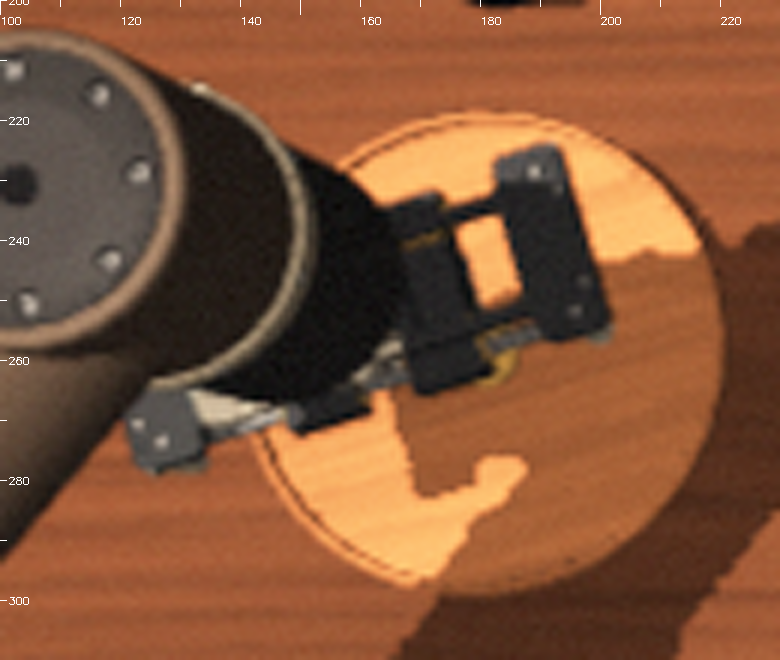

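step_arm(
  plan="0.5 0 0 -0.5 0 0 0; 0.5 0 0 -1 0 0 0; 0.5 0 0 -1.3 0 0 0; 0.5 0 0 -1.3 0 0 0; 0.5 0 0 -1.3 0 0 0; 0.5 0 0 -1.3 0 0 0; 0.5 0 0 -1.3 0 0 0; 0.5 0 0 -1.3 0 0 0; 0.5 0 0 -1.3 0 0 0; 0.5 0 0 -0.7 0 0 0; 0.5 0 0 0 0 0 0",
)

```text
clock: 4.3
tool_pos: [0.513, 0.3275, 0.2428]
orientation: [-179.9, -0.2, 17.0]
force: [0.4, 0.5, -3.8]
opening: 0.0137
```

```bash
python3 -c "
from h import *
go(.5155,-.2742,.238,15.7)
o=telemetry.get_obs();print(o['tool_pos'],o['moment'])"
```

```text
t 4.3 tool shift cm [-17.4   57.6    0.48] turn z 1.34 rpy [-1.7992e+02 -1.7000e-01  1.7040e+01] j6 56.1 F [ 0.4  0.5 -3.8] op 13.7
[0.51304528 0.32752649 0.24284824] [ 0.07768448 -0.26006169 -0.03921891]
```

step_arm(
  plan="0.5 -0.36 1.2 0 0 0 0; 0.5 -0.72 2.4 0 0 0 0; 0.5 -0.8 2.6 0 0 0 0; 0.5 -0.8 2.6 0 0 0 0; 0.5 -0.8 2.6 0 0 0 0; 0.5 -0.8 2.6 0 0 0 0; 0.5 -0.8 2.6 0 0 0 0; 0.5 -0.8 2.6 0 0 0 0; 0.5 -0.8 2.6 0 0 0 0; 0.5 -0.8 2.6 0 0 0 0; 0.5 -0.8 2.6 0 0 0 0; 0.5 -0.8 2.6 0 0 0 0",
)

```text
clock: 5.3
tool_pos: [0.5112, 0.0156, 0.2398]
orientation: [-180.0, 0.1, 17.0]
force: [1.1, 0.6, -3.8]
opening: 0.0138
```

step_arm(
  plan="0.5 -0.8 2.6 0 0 0 0; 0.5 -0.8 2.6 0 0 0 0; 0.5 -0.8 2.6 0 0 0 0; 0.5 -0.8 2.6 0 0 0 0; 0.5 -0.8 2.6 0 0 0 0; 0.5 -0.8 2.6 0 0 0 0; 0.5 -0.8 2.6 0 0 0 0; 0.5 -0.8 2.6 0 0 0 0; 0.5 -0.8 2.6 0 0 0 0; 0.5 -0.8 2.6 0 0 0 0; 0.5 -0.3 1 0 0 0 0; 0.5 0 0 0 0 0 1.3",
)

```text
clock: 6.3
tool_pos: [0.5109, -0.2672, 0.2393]
orientation: [-180.0, 0.1, 15.6]
force: [-1.5, 0.6, -4.2]
opening: 0.0136
```

```bash
python3 -c "
from h import *
go(.5155,-.2742,.238,15.7)
o=telemetry.get_obs();print(o['tool_pos'],o['moment'])"
```

```text
t 6.3 tool shift cm [0.26 0.8  0.13] turn z -0.13 rpy [-1.7995e+02  1.2000e-01  1.5570e+01] j6 113.7 F [-1.5  0.6 -4.2] op 13.6
[ 0.51086563 -0.26720212  0.23925124] [0.48077695 0.5526641  0.01293708]
```

step_arm(
  plan="0.5 0.26 0.8 0 0 0 0; 0.5 0 0 1 0 0 0; 0.5 0 0 1.5 0 0 0; 0.5 0 0 1.5 0 0 0; 0.5 0 0 1.2 0 0 0; 0.5 0 0 0.6 0 0 0; 0.5 0 0 0 0 0 0; 0.5 0 0 0 0 0 0; 0.5 0 0 0 0 0 0",
)

```text
clock: 7.05
tool_pos: [0.5174, -0.2719, 0.1833]
orientation: [180.0, -0.1, 15.8]
force: [-0.2, 0.5, -3.8]
opening: 0.0139
```

```bash
python3 -c "
from h import *
go(.5155,-.2742,.181,15.7)
o=telemetry.get_obs();print(o['tool_pos'],o['moment'])
snap(3)
s=cv2.imread('pics/side3.png');crop(s,300,220,140,160,5-1,'c11.png')
t=cv2.imread('pics/top3.png');crop(t,345,200,120,110,6,'c12.png')
"
```

```text
t 7.05 tool shift cm [-0.24  0.17  0.23] turn z 0.08 rpy [ 1.7995e+02 -6.0000e-02  1.5780e+01] j6 114.3 F [-0.2  0.5 -3.8] op 13.9
[ 0.51736323 -0.2718942   0.18331806] [-0.04344332 -0.00460711  0.02889077]
```

View pics/c11.png

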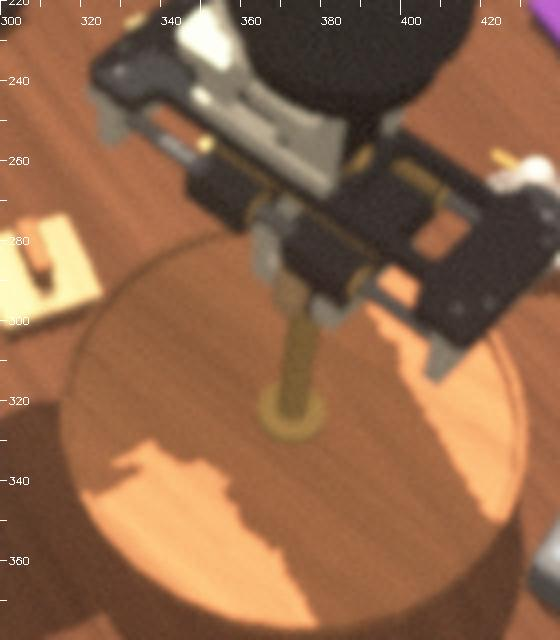

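View pics/c12.png

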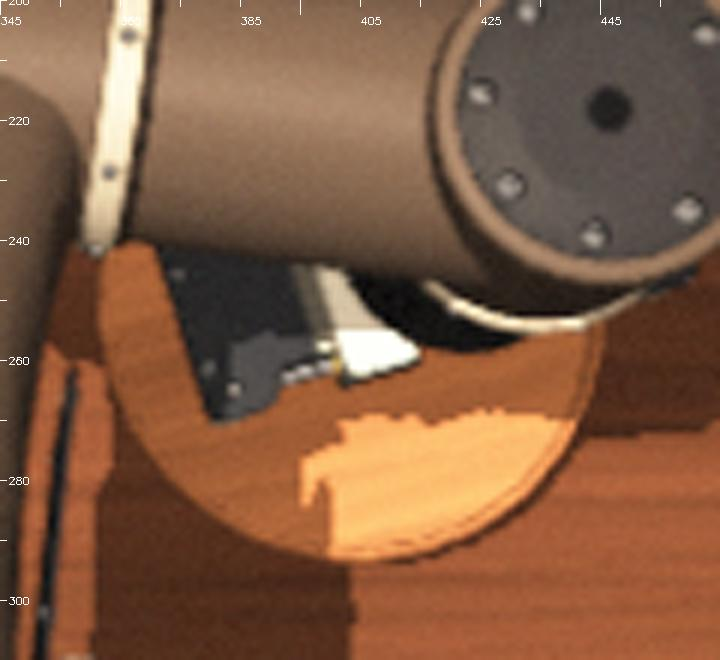

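```bash
cat > ov.py <<'E'
from h import *
def circles(n,src,box,cs,out,s=5):
    x0,y0,w,h=box;img=cv2.imread(src);c=cv2.resize(img[y0:y0+h,x0:x0+w],None,fx=s,fy=s,interpolation=cv2.INTER_CUBIC)
    for cx,cy,z,r,col in cs:
        q=np.array([(w2p(n,(cx+r*np.cos(t),cy+r*np.sin(t),z))-[x0,y0]+.5)*s for t in np.linspace(0,6.2832,90)]).astype(int);cv2.polylines(c,[q],True,col,1)
    cv2.imwrite("pics/"+out,c)
E
python3 -c "
from ov import *
print(p2w('side',372.5,322.5,.077))
zo=.0557
L=[(.5174,-.2719,zo+.028,.110,(0,255,0)),(.5174,-.2719,zo+.028,.106,(255,255,0)),(.5174,-.2719,zo+.023,.014,(255,0,255))]
circles('side','pics/side3.png',(300,250,140,150),L,'o1.png')
L=[(.5174,-.2719,zo+.028,.110,(0,255,0)),(.5174,-.2719,zo+.028,.106,(255,255,0))]
circles('top','pics/top3.png',(350,200,110,110),L,'o2.png')
"
```

```text
[ 0.52076656 -0.26950959  0.077     ]
```

View pics/o1.png

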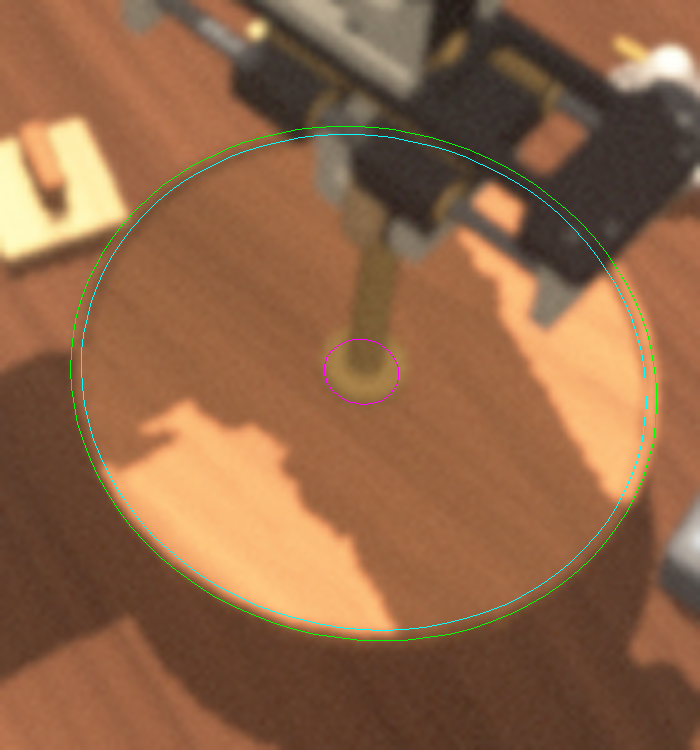

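View pics/o2.png

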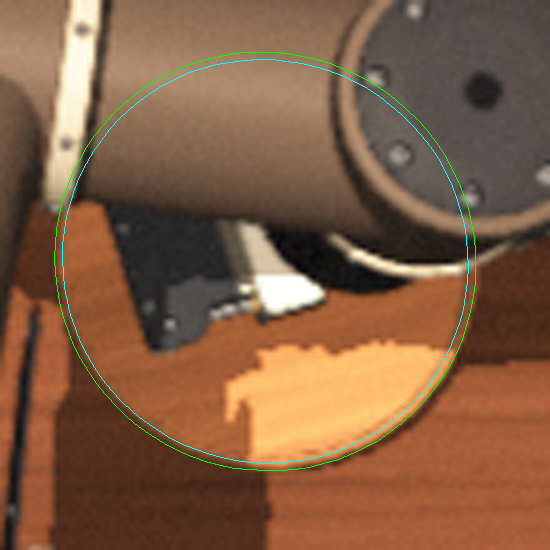

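step_arm(
  plan="0.5 -0.27 0.15 0 0 0 0; 0.5 0 0 0.5 0 0 0; 0.5 0 0 0.4 0 0 0; 0.5 0 0 0.4 0 0 0; 0.5 0 0 0 0 0 0; 0.5 0 0 0 0 0 0",
)

```text
clock: 7.65
tool_pos: [0.5142, -0.2742, 0.1691]
orientation: [-180.0, 0.1, 15.7]
force: [-0.4, -0.9, -3.7]
opening: 0.0137
```

step_arm(
  plan="0.5 0 0 0.2 0 0 0; 0.5 0 0 0.2 0 0 0; 0.5 0 0 0 0 0 0; 0.5 0 0 0 0 0 0",
)

```text
clock: 7.98
tool_pos: [0.5144, -0.2742, 0.1654]
orientation: [-180.0, 0.0, 15.7]
force: [0.1, -0.5, -4.3]
opening: 0.014
```

step_arm(
  plan="0.5 0 0 0.2 0 0 0; 0.5 0 0 0.2 0 0 0; 0.5 0 0 0.1 0 0 0; 0.5 0 0 0 0 0 0; 0.5 0 0 0 0 0 0",
)

```text
clock: 8.4
tool_pos: [0.5145, -0.2742, 0.1605]
orientation: [-180.0, 0.0, 15.7]
force: [0.4, 0.1, -4.3]
opening: 0.0136
```

step_arm(
  plan="0.5 0 0 0.1 0 0 0; 0.5 0 0 0.1 0 0 0; 0.5 0 0 0 0 0 0; 0.5 0 0 0 0 0 0",
)

```text
clock: 8.73
tool_pos: [0.5145, -0.2742, 0.1585]
orientation: [-180.0, 0.0, 15.7]
force: [-0.1, -0.5, -3.7]
opening: 0.0138
```

step_arm(
  plan="0.5 0 0 0.1 0 0 0; 0.5 0 0 0.1 0 0 0; 0.5 0 0 0 0 0 0; 0.5 0 0 0 0 0 0",
)

```text
clock: 9.07
tool_pos: [0.5147, -0.2744, 0.1582]
orientation: [179.9, -0.0, 15.8]
force: [-4.3, 1.8, 7.3]
opening: 0.0136
```

step_arm(
  plan="4 0 0 -0.1 0 0 0; 4 0 0 0 0 0 0; 4 0 0 0 0 0 0; 4 0 0 0 0 0 0; 4 0 0 -0.8 0 0 0; 4 0 0 -1.5 0 0 0; 4 0 0 -1.5 0 0 0; 4 0 0 -1.5 0 0 0; 4 0 0 -1.5 0 0 0; 4 0 0 -1.5 0 0 0; 4 0 0 0 0 0 0",
)

```text
clock: 9.98
tool_pos: [0.5161, -0.275, 0.2445]
orientation: [179.8, -0.2, 15.8]
force: [0.7, -0.2, -0.1]
opening: 0.04
```

```bash
python3 -c "
from h import *
go(.5155,-.2742,.181,15.7)
o=telemetry.get_obs();print(o['tool_pos'])
snap(4)
s=cv2.imread('pics/side4.png');crop(s,240,165,170,145,4,'c11.png');crop(s,300,220,140,160,5-1,'c13.png')
t=cv2.imread('pics/top4.png');crop(t,245,170,110,130,5-1,'c12.png')
"
```

```text
t 9.98 tool shift cm [-0.03 -0.09  6.35] turn z 0.06 rpy [179.81  -0.24  15.76] j6 114.6 F [ 0.7 -0.2 -0.1] op 40.0
[ 0.51605546 -0.27495958  0.24453439]
```

View pics/side4.png

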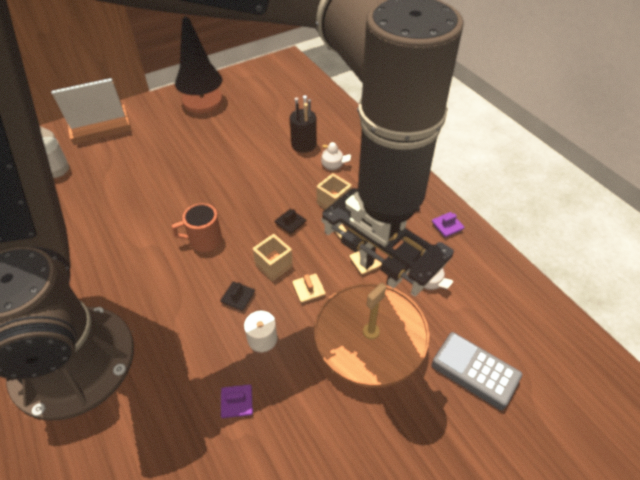

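View pics/top4.png

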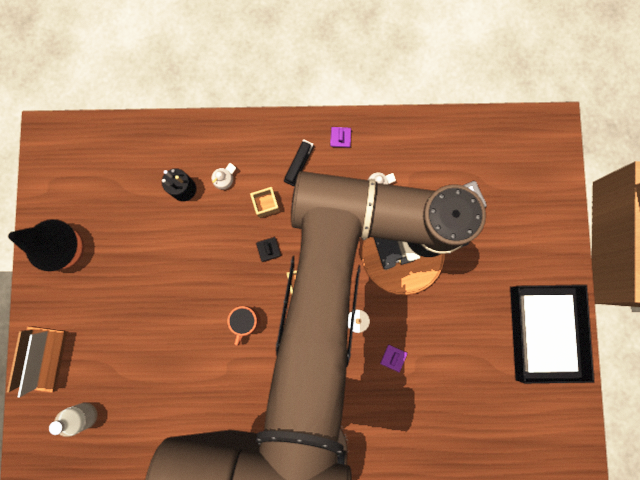

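```bash
python3 -c "
from h import *
t=cv2.imread('pics/top0.png');crop(t,280,250,80,50,9,'c14.png');crop(t,245,180,75,50,9,'c15.png')
s=cv2.imread('pics/side4.png');crop(s,240,165,90,145,5,'c16.png')
"
```

```text
(no output)
```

View pics/c14.png

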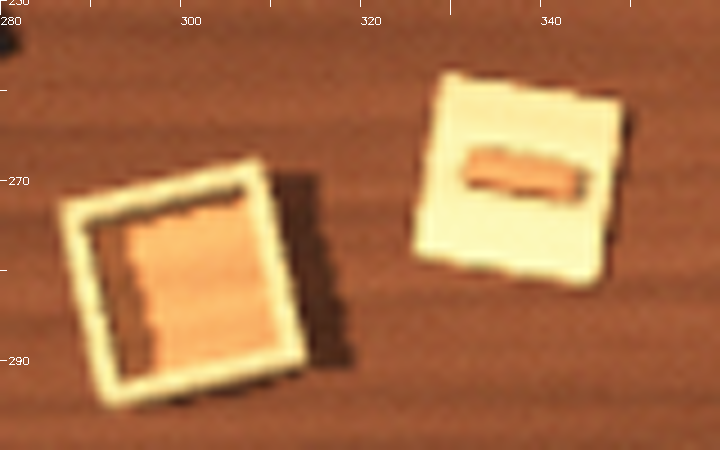

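View pics/c15.png

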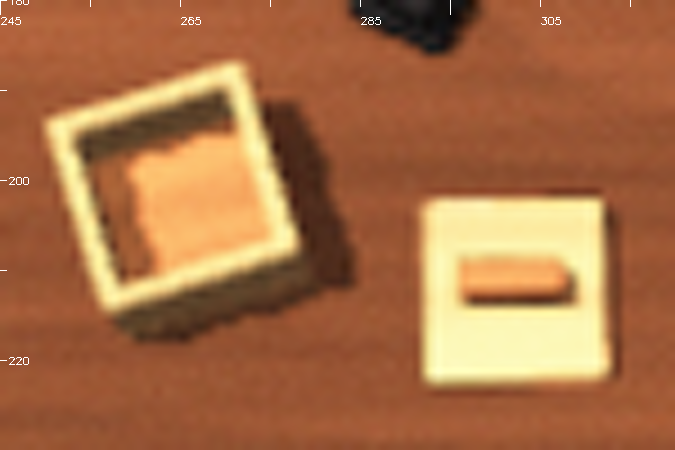

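View pics/c16.png

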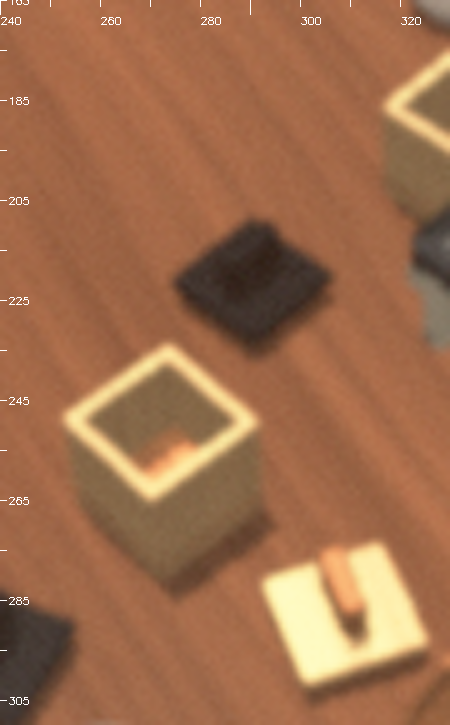

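```bash
cat > sq.py <<'E'
from h import *
from scipy.optimize import least_squares
def sq(n,pts,z,side,yaw0):
    """pts in order around; fit x,y,yaw (mod 90) at height z with known side"""
    W=np.array([p2w(n,u+0,v+0,z)[:2] for u,v in pts]);c=W.mean(0)
    d=W-c;a=np.degrees(np.arctan2(d[:,1],d[:,0]));k=np.array([-45,-135,-225,-315.])  # placeholder
    ang=(a-45)%90
    z4=np.exp(1j*np.radians(4*ang)).mean();yaw=np.degrees(np.angle(z4))/4
    sd=np.linalg.norm(d,axis=1).mean()*np.sqrt(2)
    yaw+=90*round((yaw0-yaw)/90)
    print(n,c.round(4),"yaw",round(yaw,1),"side",round(sd*1000,1),"nominal",side);return c,yaw
E
python3 - <<'E'
from sq import *
print("box1");sq("top",[(250,193.6),(272,186.9),(278.3,207.6),(257.2,214.7)],.06,60,0);sq("side",[(317,186.25),(333.25,173.75),(351.75,184.5),(335,198.25)],.06,60,0)
print("box2");sq("top",[(286.3,272.8),(308.7,267.4),(314.2,290.2),(292,295.3)],.06,60,0);sq("side",[(253,248.75),(273.5,234),(291.75,249),(270.5,265)],.06,60,0)
print("lidA");sq("top",[(291.8,202),(312.2,201.9),(312.4,222.2),(292.1,222.7)],.016,56,0);sq("side",[(331.5,225.75),(350,216.75),(363.75,231.5),(345,241.5)],.016,56,0)
print("lidC");sq("top",[(329.3,257.8),(349.2,261.1),(346.7,281.4),(326,278)],.016,56,0);sq("side",[(292.5,281.25),(316.5,273.75),(325.5,292.5),(302.25,301.25)],.016,56,0)
E
```

```text
box1
top [0.6625 0.0921] yaw 17.4 side 60.6 nominal 60
side [0.6653 0.0954] yaw 16.7 side 59.5 nominal 60
box2
top [ 0.4442 -0.0028] yaw 12.9 side 61.0 nominal 60
side [4.463e-01 1.000e-04] yaw 13.1 side 59.9 nominal 60
lidA
top [ 0.6372 -0.0076] yaw 0.1 side 56.8 nominal 56
side [ 0.6396 -0.0056] yaw 1.7 side 54.9 nominal 56
lidC
top [ 0.4773 -0.1033] yaw -9.7 side 55.9 nominal 56
side [ 0.4791 -0.1007] yaw -8.7 side 54.3 nominal 56
```

step_arm(
  plan="4 0.13 -2.2 0 0 0 0; 4 0.13 -2.2 0 0 0 0; 4 0.13 -2.2 0 0 0 0; 4 0.13 -2.2 0 0 0 0; 4 0.13 -2.2 0 0 0 0; 4 0.13 -2.2 0 0 0 0; 4 0.13 -2.2 0 0 0 0; 4 0.13 -2.2 0 0 0 0; 4 0 0 0 0 0 6.8; 4 0 0 0 0 0 6.8; 4 0 0 0 0 0 6.8; 4 0 0 0 0 0 6.8",
)

```text
clock: 11.08
tool_pos: [0.4763, -0.1017, 0.2399]
orientation: [180.0, 0.1, -11.8]
force: [-0.6, 0.5, 0.1]
opening: 0.04
```

step_arm(
  plan="4 0 0 0 0 0 6.8; 4 0 0 0 0 0 6.8; 4 0 0 0 0 0 6.8; 4 0 0 0 0 0 6.8; 4 0 0 0 0 0 6.8; 4 0 0 0 0 0 6.8; 4 0 0 0 0 0 6.8; 4 0 0 0 0 0 6.8; 4 0 0 0 0 0 6.8; 4 0 0 0 0 0 6.8; 4 0 0 0 0 0 6.8; 4 0 0 0 0 0 6.8",
)

```text
clock: 12.08
tool_pos: [0.4763, -0.102, 0.2398]
orientation: [179.9, -0.0, -93.4]
force: [0.7, 0.3, 0.5]
opening: 0.0402
```

step_arm(
  plan="4 0 0 0 0 0 6; 4 0 0 0 0 0 0; 4 0 0 0 0 0 0",
)

```text
clock: 12.33
tool_pos: [0.4765, -0.102, 0.24]
orientation: [179.9, -0.0, -98.9]
force: [0.7, -0.1, -0.5]
opening: 0.04
```

```bash
python3 -c "
from h import *
go(.4782,-.1020,.060,-99.2)
o=telemetry.get_obs();print(o['tool_pos'])
"
```

```text
t 12.33 tool shift cm [-0.02 -0.17 18.  ] turn z 0.32 rpy [ 1.7994e+02 -1.0000e-02 -9.8880e+01] j6 -20.0 F [ 0.7 -0.1 -0.5] op 40.0
[ 0.47649004 -0.1019761   0.24001991]
```

step_arm(
  plan="4 0 -0.17 2 0 0 0.3; 4 0 0 2 0 0 0; 4 0 0 2 0 0 0; 4 0 0 2 0 0 0; 4 0 0 2 0 0 0; 4 0 0 2 0 0 0; 4 0 0 2 0 0 0; 4 0 0 2 0 0 0; 4 0 0 1.5 0 0 0; 4 0 0 0.5 0 0 0; 4 0 0 0 0 0 0; 4 0 0 0 0 0 0",
)

```text
clock: 13.33
tool_pos: [0.4787, -0.1023, 0.0609]
orientation: [180.0, -0.0, -99.3]
force: [-0.4, -0.2, 1.1]
opening: 0.0404
```

```bash
python3 -c "
from h import *
go(.4782,-.1020,.019,-99.2)
o=telemetry.get_obs();print(o['tool_pos'])
snap(5)
s=cv2.imread('pics/side5.png');crop(s,260,225,100,100,6,'c17.png')
t=cv2.imread('pics/top5.png');crop(t,270,220,110,90,6,'c18.png')
"
```

```text
t 13.33 tool shift cm [-0.02  0.06  4.19] turn z -0.06 rpy [ 1.7999e+02 -2.0000e-02 -9.9260e+01] j6 -20.3 F [-0.4 -0.2  1.1] op 40.4
[ 0.47874996 -0.10228498  0.06087582]
```

View pics/c17.png

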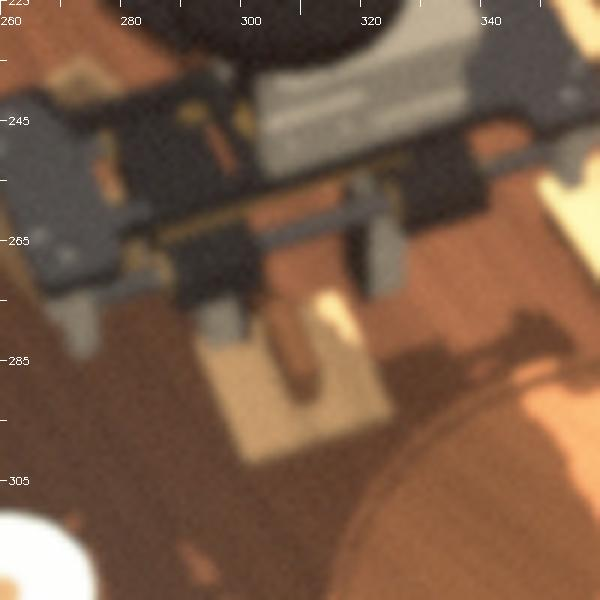

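View pics/c18.png

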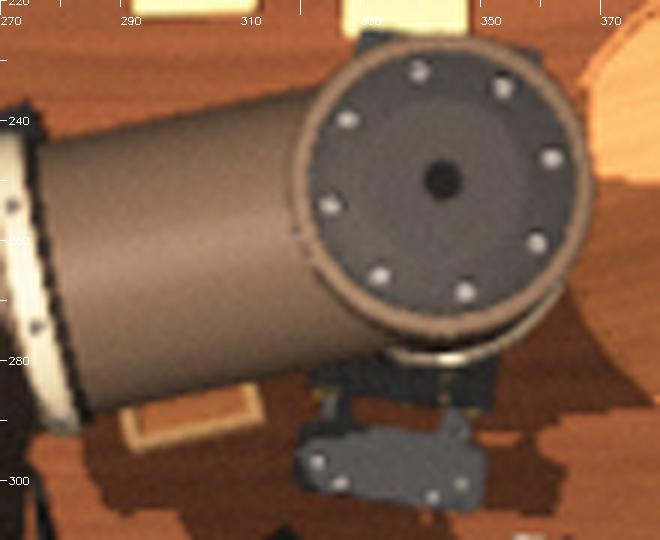

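step_arm(
  plan="4 0 0 1.5 0 0 0; 4 0 0 1.5 0 0 0; 4 0 0 0.8 0 0 0; 4 0 0 0.3 0 0 0; 4 0 0 0 0 0 0; 0.4 0 0 0 0 0 0; 0.4 0 0 0 0 0 0; 0.4 0 0 0 0 0 0; 0.4 0 0 0 0 0 0; 0.4 0 0 0 0 0 0; 0.4 0 0 0 0 0 0; 0.4 0 0 0 0 0 0",
)

```text
clock: 14.43
tool_pos: [0.4786, -0.1022, 0.0199]
orientation: [-180.0, 0.0, -99.4]
force: [-1.8, 0.3, 5.8]
opening: 0.0115
```

step_arm(
  plan="0.4 0 0 0 0 0 0; 0.4 0 0 0 0 0 0; 0.4 0 0 0 0 0 0",
)

```text
clock: 14.68
tool_pos: [0.4786, -0.1022, 0.0199]
orientation: [-180.0, -0.0, -99.4]
force: [-2.0, 0.2, 5.6]
opening: 0.0118
```

step_arm(
  plan="0.4 0 0 -0.5 0 0 0; 0.4 0 0 -1.5 0 0 0; 0.4 0 0 -2 0 0 0; 0.4 0 0 -2 0 0 0; 0.4 0 0 -2 0 0 0; 0.4 0 0 -1.5 0 0 0; 0.4 0 0 0 0 0 -5.6; 0.4 0 0 0 0 0 -5.6; 0.4 0 0 0 0 0 -5.6; 0.4 0 0 0 0 0 -5.6; 0.4 0 0 0 0 0 0",
)

```text
clock: 15.6
tool_pos: [0.4784, -0.1022, 0.1147]
orientation: [-180.0, 0.0, -76.7]
force: [0.1, 0.2, 0.4]
opening: 0.012
```

```bash
python3 -c "
from h import *
go(.4453,-.0013,.115,-77)
o=telemetry.get_obs();print(o['tool_pos'])
"
```

```text
t 15.6 tool shift cm [-10.58   0.9   -0.03] turn z 0.28 rpy [-1.7999e+02  1.0000e-02 -7.6720e+01] j6 2.3 F [0.1 0.2 0.4] op 12.0
[ 0.47840174 -0.10222276  0.11474423]
```

step_arm(
  plan="0.4 -1.3 0.1 0 0 0 0.3; 0.4 -1.9 0.16 0 0 0 0; 0.4 -1.9 0.16 0 0 0 0; 0.4 -1.9 0.16 0 0 0 0; 0.4 -1.9 0.16 0 0 0 0; 0.4 -1.68 0.16 0 0 0 0; 0.4 0 0 0.8 0 0 0; 0.4 0 0 0.8 0 0 0; 0.4 0 0 0 0 0 0; 0.4 0 0 0 0 0 0",
)

```text
clock: 16.43
tool_pos: [0.4459, -0.0017, 0.0979]
orientation: [179.9, -0.0, -77.4]
force: [0.9, 0.0, 0.4]
opening: 0.0116
```

```bash
python3 -c "
from h import *
go(.4453,-.0013,.098,-77)
o=telemetry.get_obs();print(o['tool_pos'])
snap(6)
s=cv2.imread('pics/side6.png');crop(s,230,190,90,100,7,'c17.png')
t=cv2.imread('pics/top6.png');crop(t,250,220,110,90,6,'c18.png')
"
```

```text
t 16.43 tool shift cm [-0.05  0.05 -0.01] turn z -0.36 rpy [ 1.7989e+02 -2.0000e-02 -7.7360e+01] j6 -12.6 F [0.9 0.  0.4] op 11.6
[ 0.44587979 -0.0017202   0.09787724]
```

View pics/c17.png

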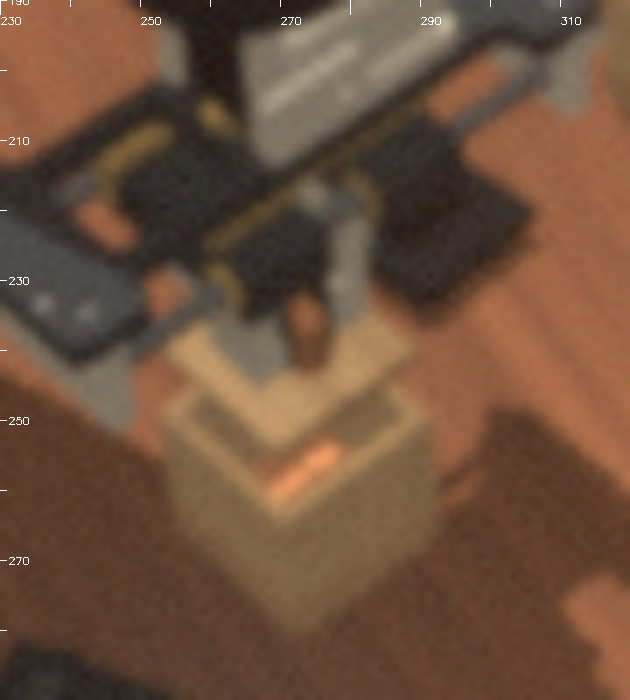

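View pics/c18.png

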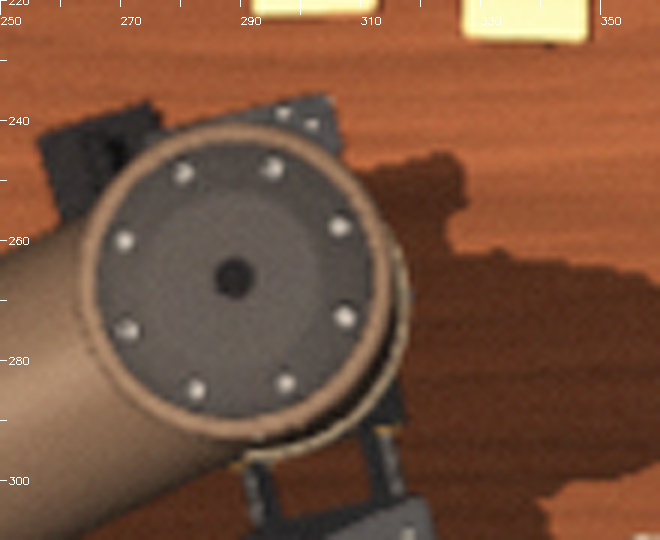

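```bash
cat >> ov.py <<'E'
def polys(n,src,box,ps,out,s=7):
    x0,y0,w,h=box;img=cv2.imread(src);c=cv2.resize(img[y0:y0+h,x0:x0+w],None,fx=s,fy=s,interpolation=cv2.INTER_CUBIC)
    for cx,cy,z,half,yaw,col in ps:
        a=np.radians(yaw);R=np.array([[np.cos(a),-np.sin(a)],[np.sin(a),np.cos(a)]])
        q=np.array([(w2p(n,(*(R@np.array(p)*half+[cx,cy]),z))-[x0,y0]+.5)*s for p in((1,1),(-1,1),(-1,-1),(1,-1))]).astype(int);cv2.polylines(c,[q],True,col,1)
    cv2.imwrite("pics/"+out,c)
E
python3 -c "
from ov import *
b=(.4463,.0001)
polys('side','pics/side6.png',(230,190,90,100),[(*b,.06,.03,13,(0,255,0)),(*b,0,.03,13,(0,255,0)),(*b,.06,.025,13,(0,200,0)),(.4459,-.0017,.094,.028,12.6,(255,0,255)),(.4459,-.0017,.086,.028,12.6,(255,0,255)),],'o3.png')
"
```

```text
(no output)
```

View pics/o3.png

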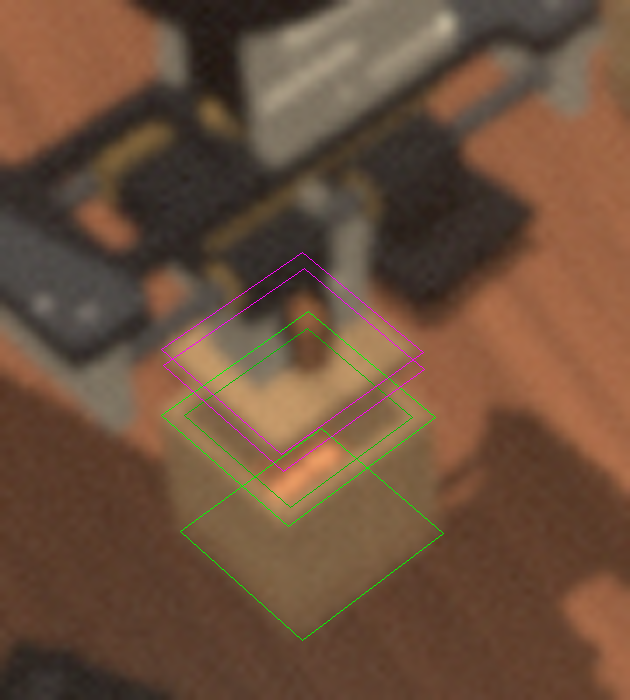

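```bash
python3 -c "
from h import *
s=cv2.imread('pics/side6.png').astype(float);s=np.clip((s-20)*1.6,0,255).astype(np.uint8);crop(s,245,225,55,50,14,'c19.png')
"
```

```text
(no output)
```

View pics/c19.png

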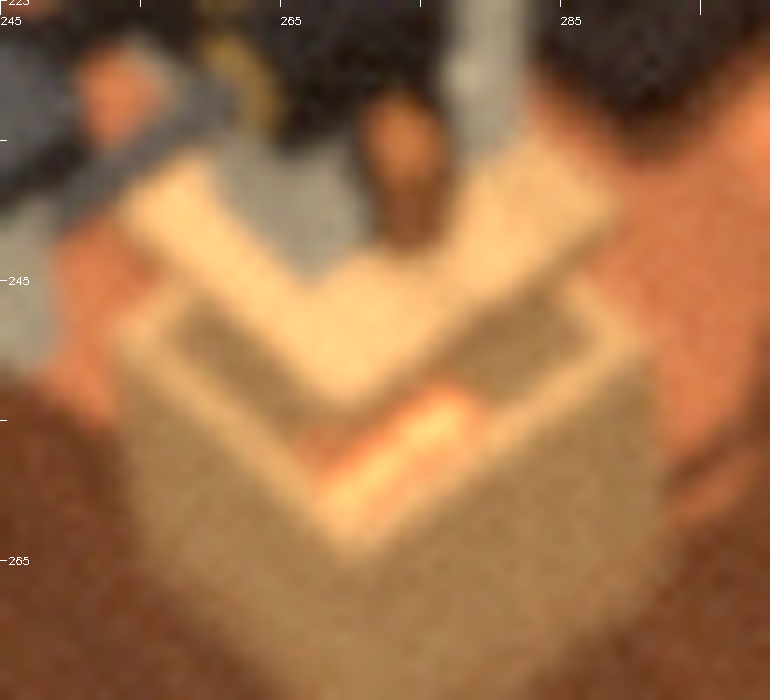

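```bash
cat > fit3.py <<'E'
from h import *
from scipy.optimize import least_squares
def fitc(n,obs,z,half,yaw0):
    """obs: dict (sx,sy)->(u,v). fit x,y,yaw"""
    def f(p):
        a=np.radians(p[2]);c,s=np.cos(a),np.sin(a);r=[]
        for (sx,sy),uv in obs.items():
            r+=list(w2p(n,(p[0]+half*(c*sx-s*sy),p[1]+half*(s*sx+c*sy),z))-uv)
        return r
    u=np.mean(list(obs.values()),0);g=p2w(n,*u,z)
    q=least_squares(f,[g[0],g[1],yaw0],x_scale=[.01,.01,5]);print(n,q.x.round(4),"res px",np.array(q.fun).round(1));return q.x
E
python3 -c "
from fit3 import *
l=fitc('side',{(-1,1):(253.6,239.9),(-1,-1):(269.9,253.6),(1,-1):(289.4,239.3)},.094,.028,13)
b=fitc('side',{(-1,1):(253.2,248.9),(-1,-1):(270.1,264.5),(1,-1):(291.4,249.6)},.06,.03,13)
d=l[:2]-b[:2];a=np.radians(13);print('lid-box',d,'in box axes',d@[np.cos(a),np.sin(a)],d@[-np.sin(a),np.cos(a)])
"
```

```text
side [ 4.46500e-01 -1.00000e-03  1.38365e+01] res px [-1.  -0.6  0.3  0.5  0.7 -0. ]
side [ 4.46200e-01 -1.00000e-04  1.17372e+01] res px [-0.5 -0.3  0.2  0.3  0.4 -0. ]
lid-box [ 0.00028417 -0.00091192] in box axes 7.174669071216085e-05 -0.0009524712360511411
```

step_arm(
  plan="0.4 -0.07 0 0.4 0 0 -0.3; 0.4 0 0 0.4 0 0 0; 0.4 0 0 0.4 0 0 0; 0.4 0 0 0.4 0 0 0; 0.4 0 0 0 0 0 0; 0.4 0 0 0.3 0 0 0; 0.4 0 0 0.2 0 0 0; 0.4 0 0 0 0 0 0; 0.4 0 0 0 0 0 0",
)

```text
clock: 17.28
tool_pos: [0.4461, -0.0004, 0.0775]
orientation: [180.0, -0.0, -77.0]
force: [0.8, -0.0, -0.6]
opening: 0.0117
```

step_arm(
  plan="0.4 0 0 0.2 0 0 0; 0.4 0 0 0.2 0 0 0; 0.4 0 0 0.15 0 0 0; 0.4 0 0 0 0 0 0; 0.4 0 0 0 0 0 0",
)

```text
clock: 17.7
tool_pos: [0.4461, -0.0004, 0.072]
orientation: [180.0, -0.0, -77.0]
force: [-0.4, -0.3, -0.4]
opening: 0.0119
```

step_arm(
  plan="0.4 0 0 0.1 0 0 0; 0.4 0 0 0.1 0 0 0; 0.4 0 0 0 0 0 0; 0.4 0 0 0 0 0 0",
)

```text
clock: 18.03
tool_pos: [0.4464, -0.0004, 0.0718]
orientation: [-180.0, -0.0, -76.9]
force: [-8.9, 1.8, 25.7]
opening: 0.0119
```

step_arm(
  plan="0.4 0 0 -0.15 0 0 0; 4 0 0 0 0 0 0; 4 0 0 0 0 0 0; 4 0 0 0 0 0 0; 4 0 0 -0.5 0 0 0; 4 0 0 -1.5 0 0 0; 4 0 0 -2 0 0 0; 4 0 0 -2 0 0 0; 4 0 0 -2 0 0 0; 4 0 0 0 0 0 0",
)

```text
clock: 18.87
tool_pos: [0.4484, 0.0002, 0.1554]
orientation: [-179.7, 0.0, -76.9]
force: [0.8, 0.3, -0.1]
opening: 0.0398
```

```bash
python3 -c "
from h import *
go(.6384,-.0066,.15,-89.1)
snap(7)
s=cv2.imread('pics/side7.png');crop(s,235,160,160,120,5-1,'c20.png')
"
```

```text
t 18.87 tool shift cm [  4.96 -18.36   0.54] turn z 12.18 rpy [-179.67    0.    -76.92] j6 -12.4 F [ 0.8  0.3 -0.1] op 39.8
```

View pics/c20.png

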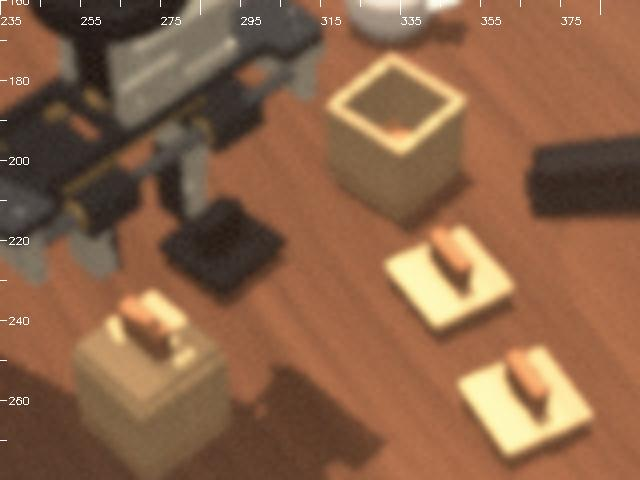

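View pics/top7.png

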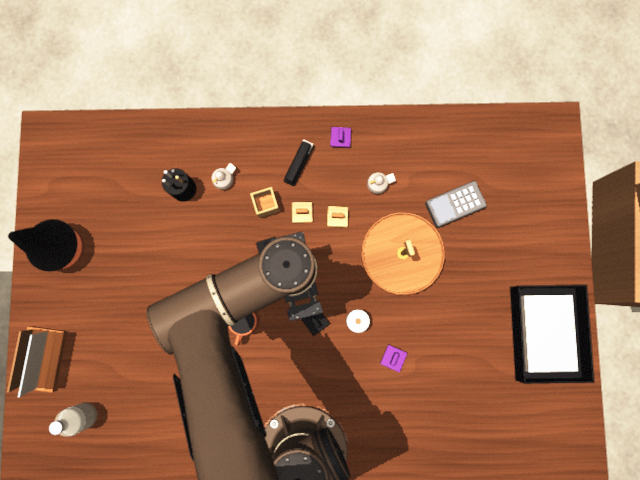

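step_arm(
  plan="4 0.5 -1.84 0 0 0 0; 4 0.5 -1.84 0 0 0 0; 4 0.5 -1.84 0 0 0 0; 4 0.5 -1.84 0 0 0 0; 4 0.5 -1.84 0 0 0 0; 4 0.5 -1.84 0 0 0 0; 4 0.5 -1.84 0 0 0 0; 4 0.5 -1.84 0 0 0 0; 4 0.5 -1.84 0 0 0 0; 4 0.46 -1.8 0 0 0 0; 4 0 0 0 0 0 6.1; 4 0 0 0 0 0 6.1",
)

```text
clock: 19.97
tool_pos: [0.6363, -0.0075, 0.1493]
orientation: [179.8, -0.0, -89.5]
force: [-0.2, 0.1, -1.1]
opening: 0.0396
```

```bash
python3 -c "
from h import *
go(.6384,-.0066,.060,-89.1)
"
```

```text
t 19.97 tool shift cm [-0.09 -0.21  8.93] turn z -0.36 rpy [ 1.7982e+02 -4.0000e-02 -8.9460e+01] j6 -16.3 F [-0.2  0.1 -1.1] op 39.6
```

step_arm(
  plan="4 -0.05 -0.1 1.5 0 0 0; 4 0 0 2 0 0 0; 4 0 0 2 0 0 0; 4 0 0 2 0 0 0; 4 0 0 1.4 0 0 0; 4 0 0 0 0 0 0; 4 0 0 0 0 0 0",
)

```text
clock: 20.55
tool_pos: [0.6362, -0.0071, 0.061]
orientation: [179.8, -0.1, -89.2]
force: [0.4, 1.4, 1.0]
opening: 0.0399
```

```bash
python3 -c "
from h import *
go(.6384,-.0066,.0195,-89.1)
snap(8)
s=cv2.imread('pics/side8.png');crop(s,300,170,100,90,6,'c20.png')
"
```

```text
t 20.55 tool shift cm [-0.05 -0.22  4.15] turn z -0.07 rpy [ 1.7981e+02 -6.0000e-02 -8.9170e+01] j6 -16.1 F [0.4 1.4 1. ] op 39.9
```

View pics/c20.png

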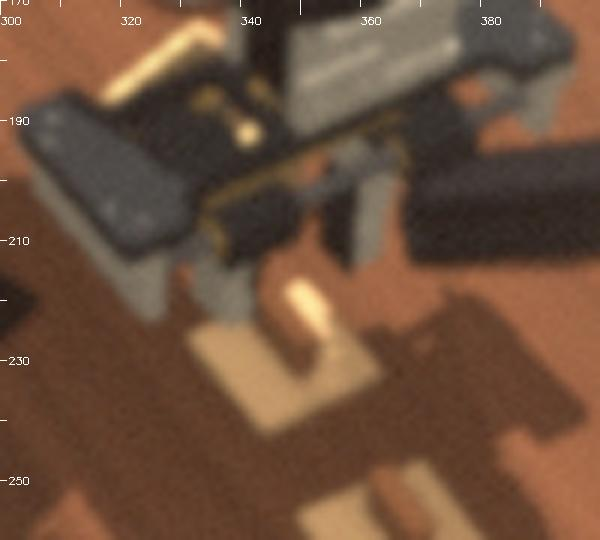

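step_arm(
  plan="4 0 -0.2 1.5 0 0 0; 4 0 0 1.5 0 0 0; 4 0 0 0.8 0 0 0; 4 0 0 0.3 0 0 0; 4 0 0 0 0 0 0; 0.4 0 0 0 0 0 0; 0.4 0 0 0 0 0 0; 0.4 0 0 0 0 0 0; 0.4 0 0 0 0 0 0; 0.4 0 0 0 0 0 0; 0.4 0 0 0 0 0 0; 0.4 0 0 0 0 0 0",
)

```text
clock: 21.65
tool_pos: [0.6394, -0.0067, 0.022]
orientation: [-180.0, 0.0, -89.2]
force: [-1.7, -0.0, 4.2]
opening: 0.0118
```

step_arm(
  plan="0.4 0 0 0 0 0 0; 0.4 0 0 0 0 0 0; 0.4 0 0 0 0 0 0",
)

```text
clock: 21.9
tool_pos: [0.6394, -0.0067, 0.022]
orientation: [-180.0, 0.0, -89.2]
force: [-1.1, 0.1, 5.8]
opening: 0.0117
```

step_arm(
  plan="0.4 0 0 -0.5 0 0 0; 0.4 0 0 -1.5 0 0 0; 0.4 0 0 -2 0 0 0; 0.4 0 0 -2 0 0 0; 0.4 0 0 -2 0 0 0; 0.4 0 0 -1.5 0 0 0; 0.4 0 0 0 0 0 -5.4; 0.4 0 0 0 0 0 -5.4; 0.4 0 0 0 0 0 -5.4; 0.4 0 0 0 0 0 0",
)

```text
clock: 22.73
tool_pos: [0.6391, -0.0068, 0.1166]
orientation: [180.0, 0.0, -72.7]
force: [-0.1, -0.4, -0.2]
opening: 0.0116
```

```bash
python3 -c "
from h import *
go(.6650,.0950,.104,-73)
"
```

```text
t 22.73 tool shift cm [-8.95 -5.49  1.26] turn z 0.26 rpy [ 1.800e+02  1.000e-02 -7.274e+01] j6 0.4 F [-0.1 -0.4 -0.2] op 11.6
```

step_arm(
  plan="0.4 -1.5 -0.9 0 0 0 0.2; 0.4 -1.5 -0.92 0 0 0 0; 0.4 -1.5 -0.92 0 0 0 0; 0.4 -1.5 -0.92 0 0 0 0; 0.4 -1.5 -0.92 0 0 0 0; 0.4 -1.45 -0.91 0 0 0 0; 0.4 0 0 0.8 0 0 0; 0.4 0 0 0.4 0 0 0; 0.4 0 0 0 0 0 0; 0.4 0 0 0 0 0 0",
)

```text
clock: 23.57
tool_pos: [0.6653, 0.0945, 0.1039]
orientation: [179.9, -0.0, -73.2]
force: [0.6, 0.2, -0.0]
opening: 0.012
```

```bash
python3 -c "
from h import *
go(.6650,.0950,.104,-73)
print(telemetry.get_obs()['tool_pos'])
snap(9)
s=cv2.imread('pics/side9.png').astype(float);s=np.clip((s-20)*1.5,0,255).astype(np.uint8);crop(s,305,150,65,70,10,'c20.png')
"
```

```text
t 23.57 tool shift cm [-0.05  0.01 -0.01] turn z -0.18 rpy [ 1.7991e+02 -1.0000e-02 -7.3180e+01] j6 -7.9 F [ 0.6  0.2 -0. ] op 12.0
[0.66529063 0.09452175 0.10390892]
```

View pics/c20.png

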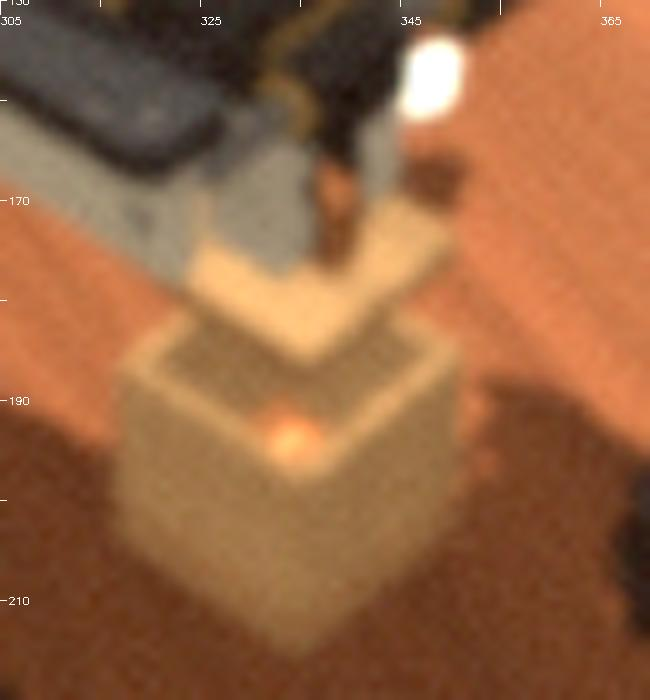

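```bash
python3 -c "
from fit3 import *
l=fitc('side',{(-1,-1):(335.7,186),(1,-1):(350.5,173.2)},.098,.028,17)
l=fitc('side',{(-1,1):(323.5,177.5),(-1,-1):(335.7,186),(1,-1):(350.5,173.2)},.098,.028,17)
b=fitc('side',{(-1,1):(317,186.5),(-1,-1):(335.2,198.2),(1,-1):(351.,185)},.06,.03,13)
b=fitc('side',{(-1,-1):(335.2,198.2),(1,-1):(351.,185)},.06,.03,13)
for z in(.098,):
  for p in((-.028,.028),(-.028,-.028),(.028,-.028)):
    a=np.radians(16.8);print(w2p('side',(.6653+p[0]*np.cos(a)-p[1]*np.sin(a),.0945+p[0]*np.sin(a)+p[1]*np.cos(a),z)).round(1))
"
```

```text
side [ 0.6635  0.0956 18.9673] res px [-0.  0.  0. -0.]
side [ 0.6665  0.0912 19.046 ] res px [-4.3 -1.5  2.2  0.7  2.1  0.6]
side [ 0.6645  0.0954 17.0682] res px [-0.6 -0.1  0.1  0.1  0.5 -0.1]
side [ 0.6637  0.0958 17.6669] res px [-0.1  0.1  0.1 -0.1]
[318.  174.9]
[336.  186.1]
[351.5 173.6]
```

step_arm(
  plan="0.4 -0.08 0.04 0.4 0 0 -0.2; 0.4 0 0 0.4 0 0 0; 0.4 0 0 0.4 0 0 0; 0.4 0 0 0.4 0 0 0; 0.4 0 0 0 0 0 0; 0.4 0 0 0.3 0 0 0; 0.4 0 0 0.3 0 0 0; 0.4 0 0 0.2 0 0 0; 0.4 0 0 0 0 0 0; 0.4 0 0 0 0 0 0",
)

```text
clock: 24.5
tool_pos: [0.6651, 0.0955, 0.0804]
orientation: [180.0, -0.0, -73.0]
force: [-0.9, 0.5, -0.9]
opening: 0.012
```

step_arm(
  plan="0.4 0 0 0.2 0 0 0; 0.4 0 0 0.2 0 0 0; 0.4 0 0 0.2 0 0 0; 0.4 0 0 0 0 0 0; 0.4 0 0 0 0 0 0",
)

```text
clock: 24.92
tool_pos: [0.6651, 0.0954, 0.0744]
orientation: [180.0, -0.0, -73.0]
force: [-0.0, -0.5, -0.6]
opening: 0.0119
```

step_arm(
  plan="0.4 0 0 0.1 0 0 0; 0.4 0 0 0 0 0 0; 0.4 0 0 0 0 0 0",
)

```text
clock: 25.17
tool_pos: [0.6654, 0.0955, 0.074]
orientation: [-180.0, -0.0, -73.0]
force: [-0.3, -0.1, 2.9]
opening: 0.0118
```

step_arm(
  plan="0.4 0 0 -0.05 0 0 0; 4 0 0 0 0 0 0; 4 0 0 0 0 0 0; 4 0 0 0 0 0 0; 4 0 0 -0.5 0 0 0; 4 0 0 -1.5 0 0 0; 8.7 0 0 -2 0 0 0; 8.7 0 0 -2 0 0 0; 8.7 0 0 0 0 0 0; 8.7 0 0 0 0 0 0; 8.7 0 0 0 0 0 0; 8.7 0 0 0 0 0 0",
)

```text
clock: 26.17
tool_pos: [0.6646, 0.0953, 0.1332]
orientation: [179.9, 0.0, -73.0]
force: [0.2, -0.5, -0.0]
opening: 0.0739
```

```bash
python3 -c "
from h import *
go(.6651,.0955,.034,-73)
print(telemetry.get_obs()['tool_pos'])
snap(10)
s=cv2.imread('pics/side10.png');crop(s,240,140,150,150,4,'c20.png')
"
```

```text
t 26.17 tool shift cm [-0.   -0.05  9.92] turn z 0.02 rpy [179.92   0.   -72.98] j6 -7.7 F [ 0.2 -0.5 -0. ] op 73.9
[0.66459113 0.09533151 0.13322624]
```

View pics/c20.png

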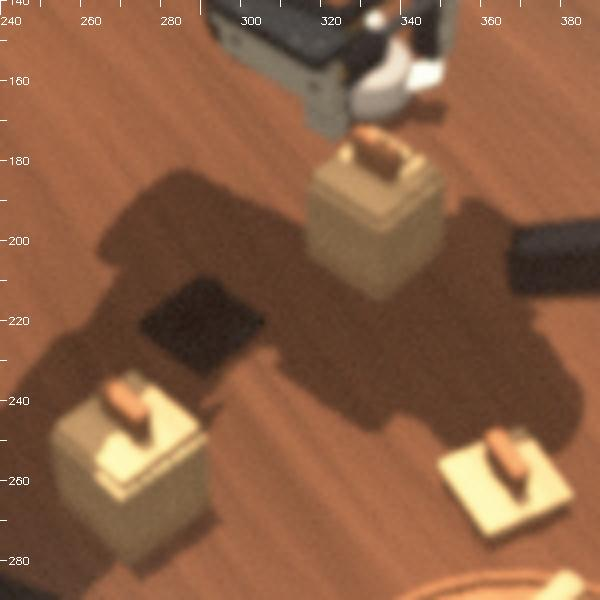

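step_arm(
  plan="8.7 0 -0.04 0 0 0 0; 8.7 0 0 1 0 0 0; 8.7 0 0 1.5 0 0 0; 8.7 0 0 1.5 0 0 0; 8.7 0 0 1.5 0 0 0; 8.7 0 0 1.5 0 0 0; 8.7 0 0 1.5 0 0 0; 8.7 0 0 1 0 0 0; 8.7 0 0 0.4 0 0 0; 8.7 0 0 0 0 0 0",
)

```text
clock: 27.1
tool_pos: [0.6648, 0.0953, 0.0335]
orientation: [179.9, -0.0, -73.0]
force: [0.4, -0.1, 0.3]
opening: 0.087
```

step_arm(
  plan="5 0 0 0 0 0 0; 5 0 0 0 0 0 0; 5 0 0 0 0 0 0; 5 0 0 0 0 0 0; 5 0 0 0 0 0 0; 5 0 0 0 0 0 0; 5 0 0 0 0 0 0; 5 0 0 0 0 0 0",
)

```text
clock: 27.77
tool_pos: [0.6653, 0.0955, 0.0357]
orientation: [180.0, -0.0, -73.0]
force: [-3.7, -1.2, 5.5]
opening: 0.0598
```

step_arm(
  plan="5 0 0 -0.3 0 0 0; 5 0 0 -1 0 0 0; 5 0 0 -2 0 0 0; 5 0 0 -2 0 0 0; 5 0 0 -2 0 0 0; 5 0 0 -2.5 0 0 0; 5 0 0 -2.5 0 0 0; 5 0 0 -2.5 0 0 0; 5 0 0 -2.5 0 0 0; 5 0 0 -2.5 0 0 0; 5 0 0 -2 0 0 0; 5 0 0 0 0 0 0",
)

```text
clock: 28.77
tool_pos: [0.6677, 0.0959, 0.2592]
orientation: [-179.5, -0.0, -72.9]
force: [1.7, 0.9, -0.2]
opening: 0.0598
```

```bash
python3 -c "
from h import *
go(.5316,-.3339,.253,-74.2)
print(telemetry.get_obs()['tool_pos'])
snap(11)
s=cv2.imread('pics/side11.png');crop(s,300,40,140,110,5,'c20.png');crop(s,310,270,120,110,6,'c21.png')
t=cv2.imread('pics/top11.png');crop(t,355,205,100,100,6,'c22.png')
"
```

```text
t 28.77 tool shift cm [37.1  25.62  0.62] turn z 1.26 rpy [-1.7952e+02 -3.0000e-02 -7.2940e+01] j6 -7.7 F [ 1.7  0.9 -0.2] op 59.8
[0.66769752 0.09590912 0.25924979]
```

View pics/c20.png

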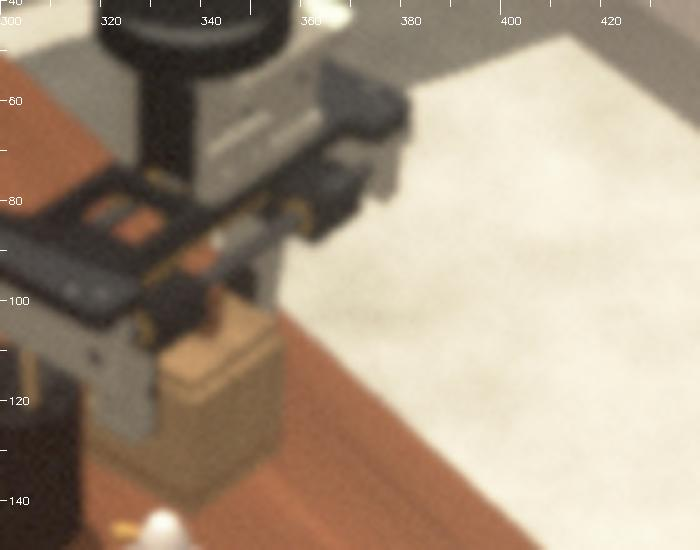

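View pics/c21.png

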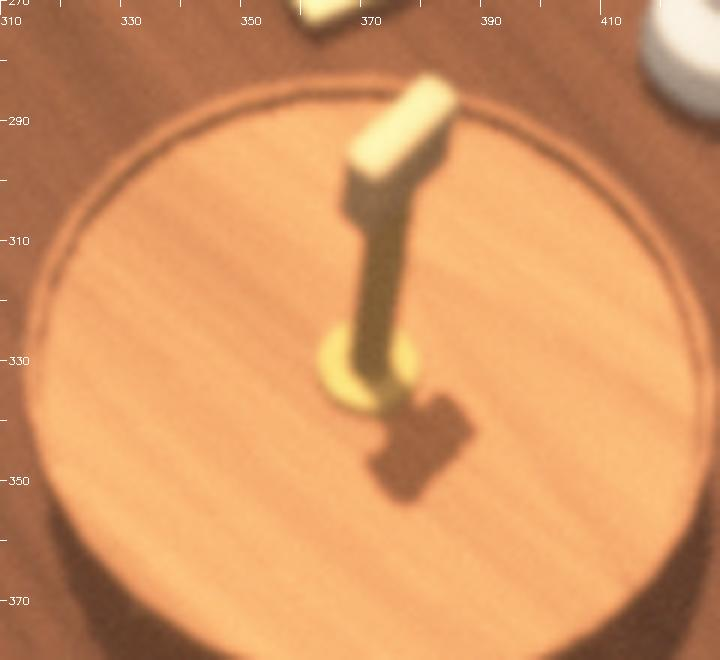

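View pics/c22.png

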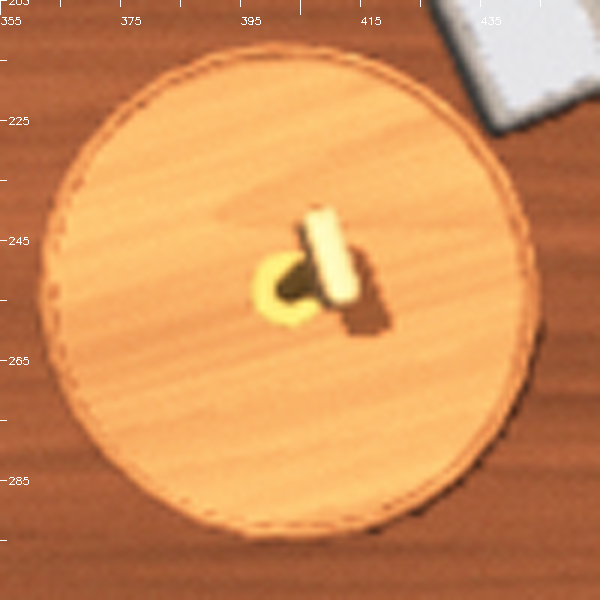

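```bash
python3 -c "
from h import *
print(p2w('top',355+291/6,205+290/6,.059),p2w('top',410.3,247.7,.195),p2w('side',310+402/6,270+126/6,.195))
a,b=p2w('top',355+320/6,205+210/6,.195),p2w('top',355+342/6,205+302/6,.195);print(np.degrees(np.arctan2(*(a-b)[1::-1])))
"
```

```text
[ 0.51472895 -0.27760985  0.059     ] [ 0.51469007 -0.27585152  0.195     ] [ 0.51553726 -0.27512553  0.195     ]
11.434902040362896
```

step_arm(
  plan="5 1.2 0.8 0 0 0 0; 5 2 1.4 0 0 0 0; 5 2.4 1.65 0 0 0 0; 5 2.4 1.65 0 0 0 0; 5 2.4 1.65 0 0 0 0; 5 2.4 1.65 0 0 0 0; 5 2.4 1.65 0 0 0 0; 5 2.4 1.65 0 0 0 0; 5 2.4 1.65 0 0 0 0; 5 2.4 1.65 0 0 0 0; 5 2.4 1.65 0 0 0 0; 5 2.4 1.65 0 0 0 0",
)

```text
clock: 29.87
tool_pos: [0.5648, -0.2206, 0.2517]
orientation: [179.9, 0.1, -73.0]
force: [0.5, -0.3, -1.7]
opening: 0.0597
```

step_arm(
  plan="5 2.4 1.65 0 0 0 0; 5 2.4 1.65 0 0 0 0; 5 2.4 1.65 0 0 0 0; 5 1.7 1.2 0 0 0 0; 5 0.8 0.6 0 0 0 0; 5 0 0 0 0 0 1.2; 5 0 0 0 0 0 0; 5 0 0 0 0 0 0",
)

```text
clock: 30.53
tool_pos: [0.5302, -0.3312, 0.2524]
orientation: [180.0, 0.0, -74.2]
force: [-0.0, 0.3, -1.7]
opening: 0.06
```

```bash
python3 -c "
from h import *
go(.5316,-.3339,.0357+.031+.020+.01,-74.2)
print(telemetry.get_obs()['tool_pos'])
"
```

```text
t 30.53 tool shift cm [ 0.3  -0.06 15.57] turn z 0.04 rpy [ 1.7996e+02  5.0000e-02 -7.4160e+01] j6 30.0 F [-0.   0.3 -1.7] op 60.0
[ 0.53015093 -0.33116898  0.25241908]
```

step_arm(
  plan="5 0.3 -0.06 0 0 0 0; 5 0 0 1 0 0 0; 5 0 0 2 0 0 0; 5 0 0 2 0 0 0; 5 0 0 2 0 0 0; 5 0 0 2 0 0 0; 5 0 0 2 0 0 0; 5 0 0 2 0 0 0; 5 0 0 1.5 0 0 0; 5 0 0 1 0 0 0; 5 0 0 0 0 0 0; 5 0 0 0 0 0 0",
)

```text
clock: 31.53
tool_pos: [0.5318, -0.3342, 0.0977]
orientation: [179.9, 0.0, -74.1]
force: [0.5, 0.2, -1.7]
opening: 0.0601
```

```bash
python3 -c "
from h import *
go(.5316,-.3339,.0357+.031+.020+.0,-74.2)
snap(12)
s=cv2.imread('pics/side12.png');crop(s,300,230,150,170,4,'c20.png')
"
```

```text
t 31.53 tool shift cm [-0.03  0.01  1.1 ] turn z 0.08 rpy [ 1.7995e+02  2.0000e-02 -7.4120e+01] j6 30.2 F [ 0.5  0.2 -1.7] op 60.1
```

View pics/c20.png

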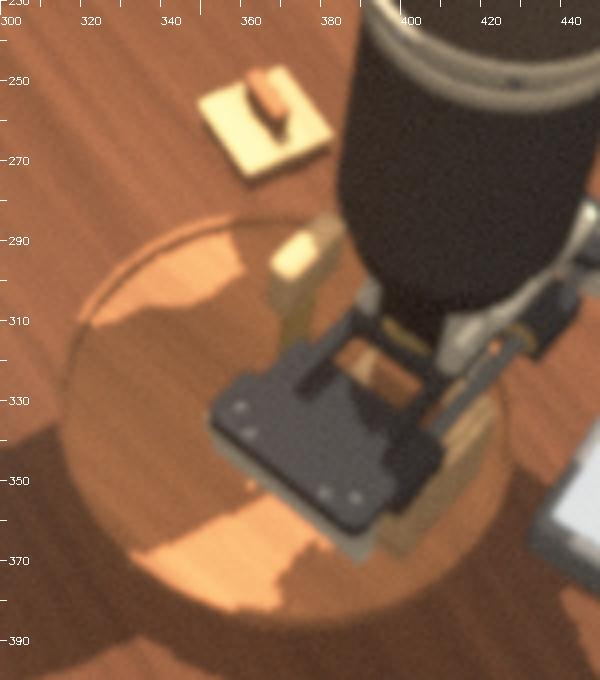

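Clear of the bar. Lowering.

step_arm(
  plan="5 0 0 0.4 0 0 0; 5 0 0 0.3 0 0 0; 5 0 0 0.2 0 0 0; 5 0 0 0 0 0 0; 5 0 0 0.1 0 0 0; 5 0 0 0 0 0 0; 5 0 0 0 0 0 0",
)

```text
clock: 32.22
tool_pos: [0.5317, -0.3345, 0.0881]
orientation: [-180.0, -0.0, -74.2]
force: [0.4, -0.0, -2.5]
opening: 0.0598
```

step_arm(
  plan="5 0 0 0.1 0 0 0; 5 0 0 0.1 0 0 0; 5 0 0 0 0 0 0; 5 0 0 0 0 0 0",
)

```text
clock: 32.55
tool_pos: [0.5319, -0.3346, 0.0866]
orientation: [-180.0, -0.0, -74.2]
force: [-0.5, 0.1, 4.0]
opening: 0.0596
```

step_arm(
  plan="8.7 0 0 0 0 0 0; 8.7 0 0 0 0 0 0; 8.7 0 0 0 0 0 0; 8.7 0 0 0 0 0 0; 8.7 0 0 0 0 0 0; 8.7 0 0 -1 0 0 0; 8.7 0 0 -2 0 0 0; 8.7 0 0 -3 0 0 0; 8.7 0 0 -3 0 0 0; 8.7 0 0 -3 0 0 0; 8.7 0 0 -3 0 0 0; 8.7 0 0 0 0 0 0",
)

```text
clock: 33.55
tool_pos: [0.5343, -0.3361, 0.2442]
orientation: [-179.5, -0.4, -74.1]
force: [-0.2, -1.0, 0.8]
opening: 0.0873
```

```bash
python3 -c "
from h import *
go(.4461,-.0004,.18,-77)
snap(13)
s=cv2.imread('pics/side13.png');crop(s,240,140,150,150,4,'c20.png')
"
```

```text
t 33.55 tool shift cm [-34.7   -0.7    6.42] turn z 2.88 rpy [-179.54   -0.43  -74.12] j6 30.2 F [-0.2 -1.   0.8] op 87.3
```

View pics/side13.png

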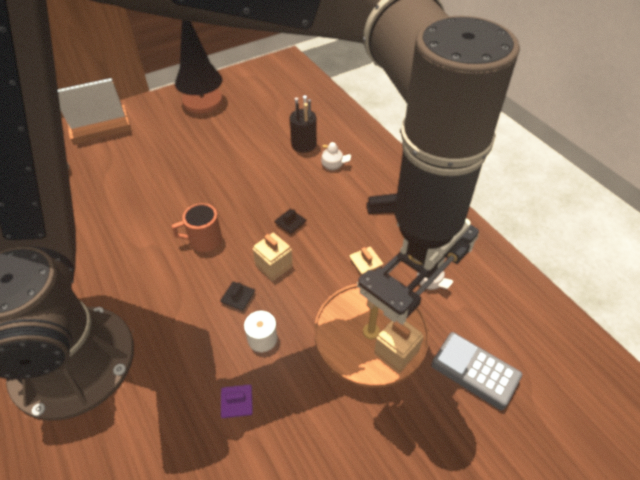

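View pics/c20.png

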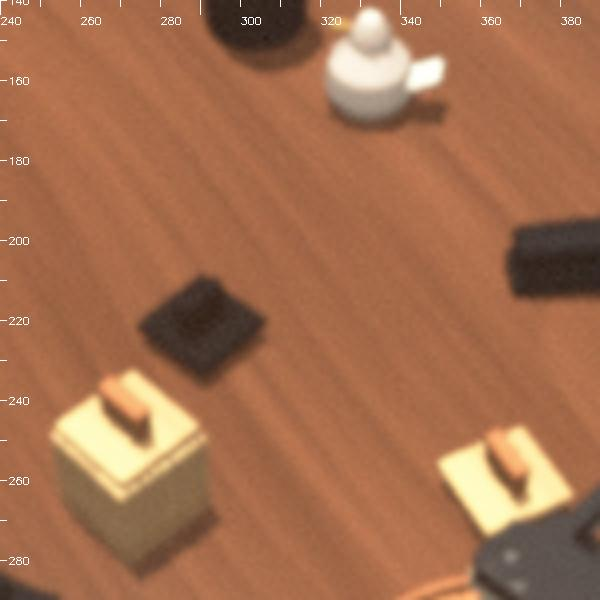

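step_arm(
  plan="8.7 -1.5 0 0 0 0 0; 8.7 -2.8 -0.06 0 0 0 0; 8.7 -2.8 -0.06 0 0 0 0; 8.7 -2.8 -0.06 0 0 0 0; 8.7 -2.8 -0.06 0 0 0 0; 8.7 -2.8 -0.06 0 0 0 0; 8.7 -2.8 -0.06 0 0 0 0; 8.7 -2.8 -0.06 0 0 0 0; 8.7 -2.8 -0.06 0 0 0 0; 8.7 -2.8 -0.06 0 0 0 0; 8.7 -2.8 -0.06 0 0 0 0; 8.7 -2.8 -0.06 0 0 0 0",
)

```text
clock: 34.65
tool_pos: [0.4483, -0.0208, 0.2351]
orientation: [179.9, 0.0, -74.2]
force: [0.6, 0.4, 0.4]
opening: 0.0874
```

step_arm(
  plan="8.7 -2.4 0 0 0 0 0; 8.7 0 0 2 0 0 2.8; 8.7 0 0 2 0 0 0; 8.7 0 0 2 0 0 0; 8.7 0 0 0 0 0 0; 8.7 0 0 0 0 0 0",
)

```text
clock: 35.15
tool_pos: [0.4421, 0.0008, 0.1751]
orientation: [179.8, -0.0, -77.0]
force: [0.7, 0.1, 0.3]
opening: 0.0868
```

```bash
python3 -c "
from h import *
go(.4461,-.0004,.034,-77)
snap(14)
s=cv2.imread('pics/side14.png');crop(s,220,140,150,150,4,'c20.png')
"
```

```text
t 35.15 tool shift cm [ 0.21 -0.36 14.11] turn z 0.05 rpy [ 1.798e+02 -5.000e-02 -7.695e+01] j6 -12.8 F [0.7 0.1 0.3] op 86.8
```

View pics/c20.png

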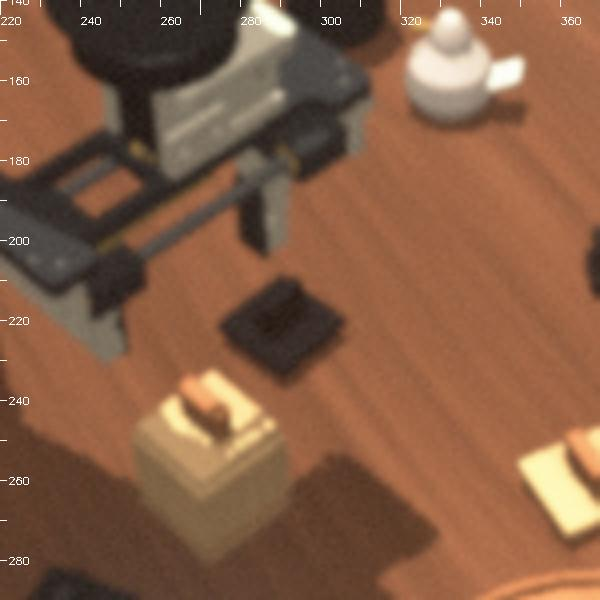

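View pics/top14.png

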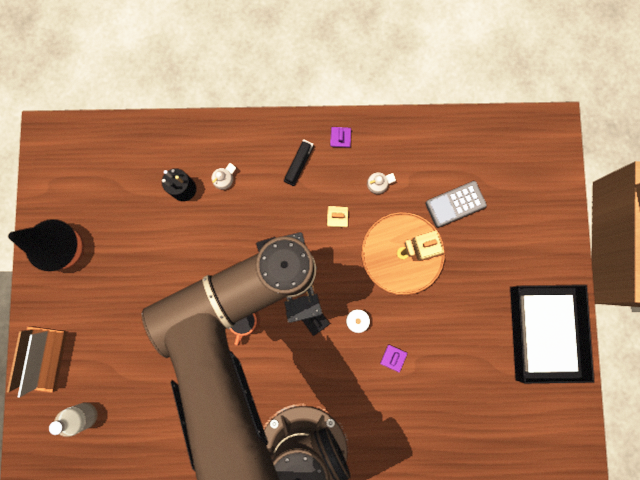

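step_arm(
  plan="8.7 0.2 -0.3 1 0 0 0; 8.7 0 0 1.8 0 0 0; 8.7 0 0 1.8 0 0 0; 8.7 0 0 1.8 0 0 0; 8.7 0 0 1.8 0 0 0; 8.7 0 0 1.8 0 0 0; 8.7 0 0 1.8 0 0 0; 8.7 0 0 1.3 0 0 0; 8.7 0 0 0.7 0 0 0; 8.7 0 0 0.2 0 0 0; 8.7 0 0 0 0 0 0; 5 0 0 0 0 0 0",
)

```text
clock: 36.25
tool_pos: [0.4476, 0.0001, 0.037]
orientation: [-179.9, 0.0, -77.0]
force: [-0.4, -0.3, 0.3]
opening: 0.084
```

step_arm(
  plan="5 0 0 0 0 0 0; 5 0 0 0 0 0 0; 5 0 0 0 0 0 0; 5 0 0 0 0 0 0; 5 0 0 0 0 0 0; 5 0 0 0 0 0 0; 5 0 0 0 0 0 0",
)

```text
clock: 36.83
tool_pos: [0.4465, -0.0002, 0.0364]
orientation: [180.0, -0.0, -77.0]
force: [-2.4, 0.3, 7.4]
opening: 0.0594
```

step_arm(
  plan="5 0 0 -0.3 0 0 0; 5 0 0 -1 0 0 0; 5 0 0 -2 0 0 0; 5 0 0 -2.5 0 0 0; 5 0 0 -2.5 0 0 0; 5 0 0 -2.5 0 0 0; 5 0 0 -2 0 0 0; 5 0 0 -1 0 0 0; 5 0 0 0 0 0 0",
)

```text
clock: 37.58
tool_pos: [0.448, 0.0003, 0.1765]
orientation: [-179.7, 0.0, -76.9]
force: [0.7, -0.5, -2.9]
opening: 0.0596
```

```bash
python3 -c "
from h import *
go(.498,-.215,.17,-74.2)
"
```

```text
t 37.58 tool shift cm [22.11 -0.    0.65] turn z -2.75 rpy [-1.7974e+02  3.0000e-02 -7.6950e+01] j6 -12.4 F [ 0.7 -0.5 -2.9] op 59.6
```

step_arm(
  plan="5 1.2 0 0 0 0 -2.7; 5 2.2 -0.1 0 0 0 0; 5 2.6 -0.12 0 0 0 0; 5 2.6 -0.12 0 0 0 0; 5 2.6 -0.12 0 0 0 0; 5 2.6 -0.12 0 0 0 0; 5 2.6 -0.12 0 0 0 0; 5 2.6 -0.12 0 0 0 0; 5 2 -0.12 0 0 0 0; 5 1 -0.05 0 0 0 0; 5 0 0 0 0 0 0; 5 0 0 0 0 0 0",
)

```text
clock: 38.58
tool_pos: [0.5146, -0.2093, 0.1727]
orientation: [179.9, 0.1, -74.3]
force: [-0.6, 0.2, -2.5]
opening: 0.0595
```

```bash
python3 -c "
from h import *
go(.498,-.215,.0364+.051+.008,-74.2)
snap(15)
s=cv2.imread('pics/side15.png');crop(s,280,200,170,190,4-1,'c20.png')
"
```

```text
t 38.58 tool shift cm [0.1  1.75 7.73] turn z -0.15 rpy [ 1.7989e+02  7.0000e-02 -7.4350e+01] j6 17.6 F [-0.6  0.2 -2.5] op 59.5
```

View pics/c20.png

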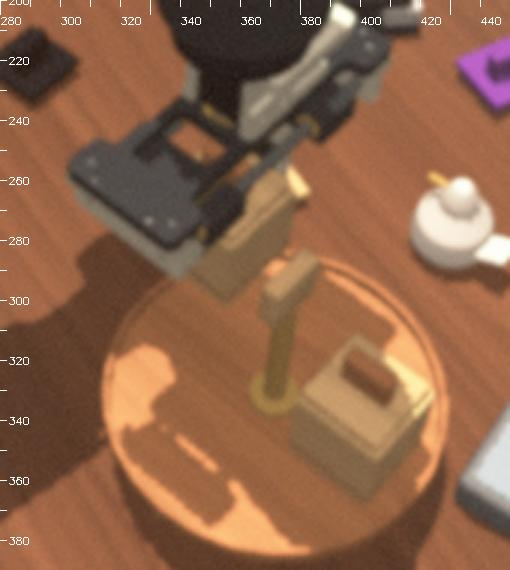

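step_arm(
  plan="5 0.1 0.9 0 0 0 0; 5 0 0.85 0 0 0 0; 5 0 0 1 0 0 0; 5 0 0 1.5 0 0 0; 5 0 0 1.5 0 0 0; 5 0 0 1.5 0 0 0; 5 0 0 1.2 0 0 0; 5 0 0 0.7 0 0 0; 5 0 0 0 0 0 0; 5 0 0 0 0 0 0",
)

```text
clock: 39.52
tool_pos: [0.4987, -0.2149, 0.1001]
orientation: [180.0, -0.0, -74.2]
force: [-0.6, 0.5, -1.3]
opening: 0.06
```

```bash
python3 -c "
from h import *
go(.498,-.215,.0364+.051,-74.2)
snap(16)
s=cv2.imread('pics/side16.png');crop(s,280,200,170,190,4-1,'c20.png')
"
```

```text
t 39.52 tool shift cm [-0.01  0.06  1.27] turn z -0.05 rpy [179.98  -0.   -74.25] j6 18.4 F [-0.6  0.5 -1.3] op 60.0
```

View pics/c20.png

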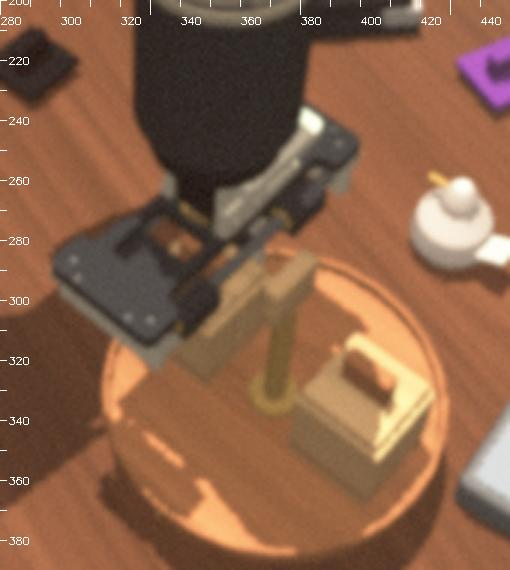

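step_arm(
  plan="5 0 0.04 0.5 0 0 0; 5 0 0 0.4 0 0 0; 5 0 0 0.2 0 0 0; 5 0 0 0 0 0 0; 5 0 0 0.1 0 0 0; 5 0 0 0 0 0 0; 5 0 0 0 0 0 0",
)

```text
clock: 40.2
tool_pos: [0.4985, -0.2152, 0.0881]
orientation: [180.0, -0.0, -74.3]
force: [0.3, 0.4, -1.7]
opening: 0.0598
```

step_arm(
  plan="5 0 0 0.1 0 0 0; 5 0 0 0.1 0 0 0; 5 0 0 0 0 0 0; 5 0 0 0 0 0 0",
)

```text
clock: 40.53
tool_pos: [0.4987, -0.2152, 0.0873]
orientation: [-180.0, -0.0, -74.2]
force: [-2.6, 2.3, 9.2]
opening: 0.0599
```

step_arm(
  plan="8.7 0 0 0 0 0 0; 8.7 0 0 0 0 0 0; 8.7 0 0 0 0 0 0; 8.7 0 0 0 0 0 0; 8.7 0 0 0 0 0 0; 8.7 0 0 -1 0 0 0; 8.7 0 0 -2 0 0 0; 8.7 0 0 -3 0 0 0; 8.7 0 0 -3 0 0 0; 8.7 0 0 -3 0 0 0; 8.7 0 0 -3 0 0 0; 8.7 0 0 -1.5 0 0 0",
)

```text
clock: 41.53
tool_pos: [0.4996, -0.2157, 0.2561]
orientation: [-179.7, -0.2, -74.2]
force: [0.4, 0.8, 1.6]
opening: 0.087
```

step_arm(
  plan="8.7 0 0 0 0 0 7; 8.7 0 0 0 0 0 7; 8.7 0 0 0 0 0 7; 8.7 0 0 0 0 0 7; 8.7 0 0 0 0 0 7; 8.7 0 0 0 0 0 7; 8.7 0 0 0 0 0 7; 8.7 0 0 0 0 0 7; 8.7 0 0 0 0 0 7; 8.7 0 0 0 0 0 7; 8.7 0 0 0 0 0 7; 8.7 0 0 0 0 0 7",
)

```text
clock: 42.53
tool_pos: [0.4983, -0.2152, 0.2519]
orientation: [-180.0, 0.0, -158.6]
force: [-0.5, 0.7, -0.3]
opening: 0.0869
```

step_arm(
  plan="8.7 0 0 0 0 0 6; 8.7 0 0 0 0 0 0; 8.7 0 0 0 0 0 0",
)

```text
clock: 42.78
tool_pos: [0.4984, -0.2152, 0.2516]
orientation: [-180.0, 0.0, -164.1]
force: [-0.8, 0.1, -0.1]
opening: 0.0867
```

```bash
python3 -c "
from h import *
go(.5147,-.2745,.25,-164.2)
snap(17)
s=cv2.imread('pics/side17.png');crop(s,280,200,170,190,4-1,'c20.png')
t=cv2.imread('pics/top17.png');crop(t,340,190,120,120,5,'c21.png')
"
```

```text
t 42.78 tool shift cm [ 0.06 -6.15  0.16] turn z 0.13 rpy [-1.7999e+02  2.0000e-02 -1.6407e+02] j6 -71.4 F [-0.8  0.1 -0.1] op 86.7
```

View pics/c20.png

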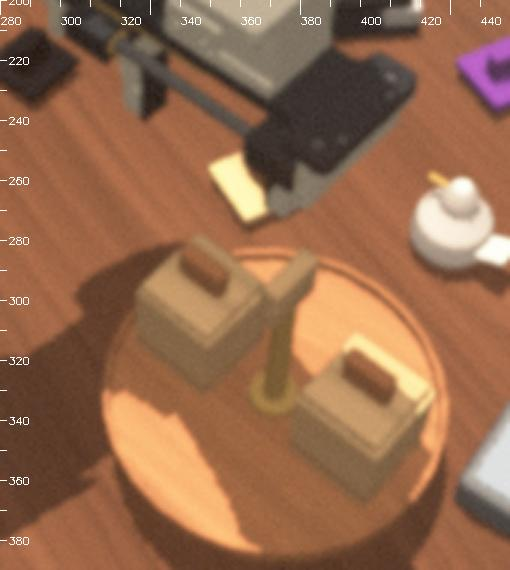

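View pics/c21.png

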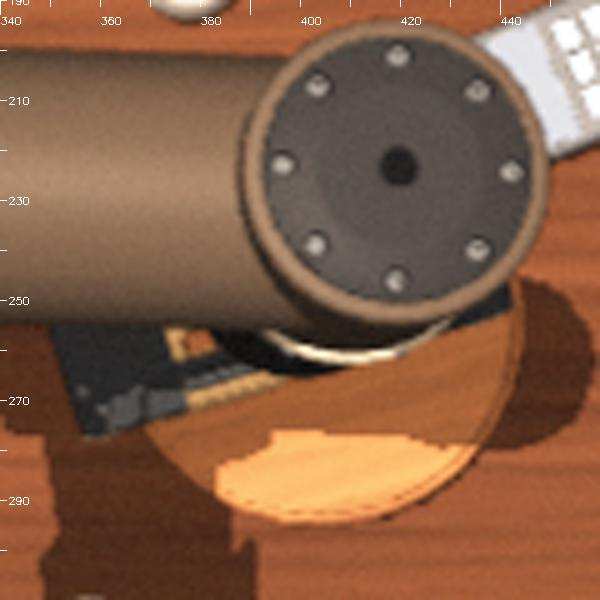

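step_arm(
  plan="4 0 -1.2 0 0 0 0; 4 0 -1.7 0 0 0 0; 4 0 -1.7 0 0 0 0; 4 0.06 -1.5 0 0 0 0; 4 0 0 0 0 0 0; 4 0 0 0 0 0 0; 4 0 0 0 0 0 0; 4 0 0 1 0 0 0; 4 0 0 1.5 0 0 0; 4 0 0 1.5 0 0 0; 4 0 0 0 0 0 0; 4 0 0 0 0 0 0",
)

```text
clock: 43.88
tool_pos: [0.5139, -0.2735, 0.2104]
orientation: [180.0, -0.1, -164.2]
force: [1.3, 0.7, 1.0]
opening: 0.0396
```

```bash
python3 -c "
from h import *
go(.5147,-.2745,.161,-164.2)
snap(18)
s=cv2.imread('pics/side18.png');crop(s,280,200,170,190,4-1,'c20.png')
"
```

```text
t 43.88 tool shift cm [-0.05 -0.12  4.94] turn z -0.01 rpy [ 1.7996e+02 -1.0000e-01 -1.6421e+02] j6 -65.4 F [1.3 0.7 1. ] op 39.6
```

View pics/c20.png

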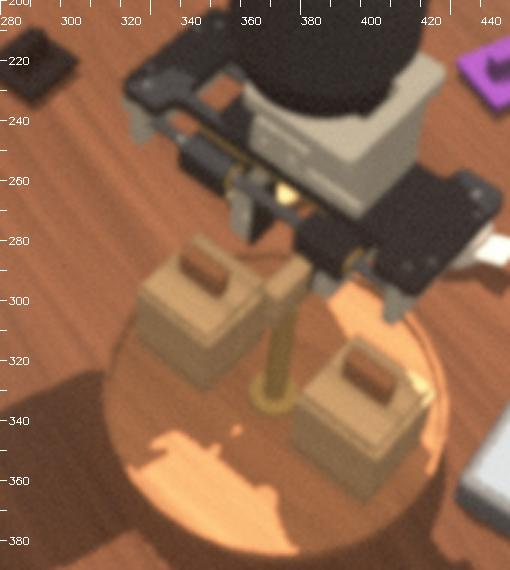

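step_arm(
  plan="4 0 -0.1 1 0 0 0; 4 0 0 1.5 0 0 0; 4 0 0 1.4 0 0 0; 4 0 0 0.7 0 0 0; 4 0 0 0.3 0 0 0; 4 0 0 0 0 0 0; 0.5 0 0 0 0 0 0; 0.5 0 0 0 0 0 0; 0.5 0 0 0 0 0 0; 0.5 0 0 0 0 0 0; 0.5 0 0 0 0 0 0; 0.5 0 0 0 0 0 0",
)

```text
clock: 44.98
tool_pos: [0.5147, -0.2745, 0.1624]
orientation: [180.0, 0.0, -164.3]
force: [-0.6, 4.8, 3.6]
opening: 0.014
```

step_arm(
  plan="0.5 0 0 0 0 0 0; 0.5 0 0 0 0 0 0; 0.5 0 0 0 0 0 0",
)

```text
clock: 45.23
tool_pos: [0.5147, -0.2746, 0.1624]
orientation: [180.0, 0.0, -164.3]
force: [-1.1, 5.4, 5.3]
opening: 0.0139
```

```bash
python3 -c "
from h import *
o=telemetry.get_obs();print(o['tool_pos'],o['force'],o['moment'],o['orientation'],o['joint_pos'])
"
```

```text
[ 0.51473066 -0.27462928  0.16242324] [-1.05824804  5.40215826  5.29484855] [ 2.25655147  0.41342629 -0.03051063] [ 1.79986019e+02  2.19561355e-02 -1.64257404e+02] [-8.90341053e+00  1.48515566e+01 -1.62917794e+01 -2.55489094e-02
 -5.88425408e+01 -6.53407749e+01]
```

step_arm(
  plan="0.5 0 0 0 0 0 -1; 0.5 0 0 0 0 0 -2; 0.5 0 0 0 0 0 -3; 0.5 0 0 0 0 0 -3; 0.5 0 0 0 0 0 -3; 0.5 0 0 0 0 0 -3; 0.5 0 0 0 0 0 -3; 0.5 0 0 0 0 0 -3; 0.5 0 0 0 0 0 -3; 0.5 0 0 0 0 0 -3; 0.5 0 0 0 0 0 -3; 0.5 0 0 0 0 0 -3",
)

```text
clock: 46.23
tool_pos: [0.5154, -0.2752, 0.1624]
orientation: [-179.9, 0.0, -131.1]
force: [1.5, 1.3, 1.4]
opening: 0.0139
```

```bash
python3 -c "
from h import *
o=telemetry.get_obs();print(o['tool_pos'],o['force'],o['moment'],o['orientation'])
snap(19)
s=cv2.imread('pics/side19.png');crop(s,280,200,170,190,4-1,'c20.png')
"
```

```text
[ 0.51540653 -0.27519767  0.16239065] [1.45824146 1.29433868 1.36676775] [ 0.77190556 -0.56477859 -0.14147005] [-1.79915567e+02  3.35891637e-02 -1.31117287e+02]
```

View pics/c20.png

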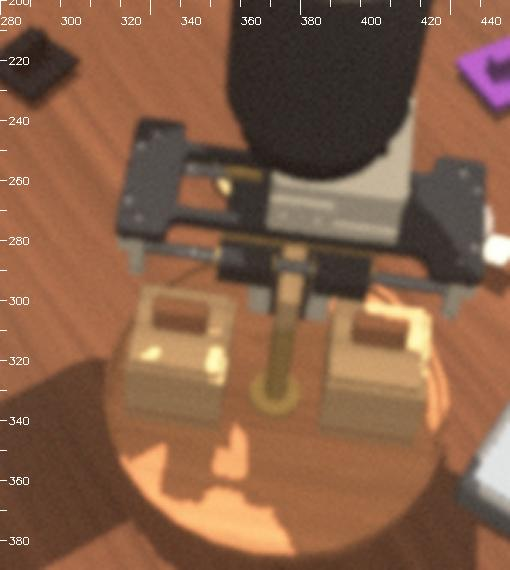

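step_arm(
  plan="0.5 0 0 0 0 0 -3; 0.5 0 0 0 0 0 -3; 0.5 0 0 0 0 0 -3; 0.5 0 0 0 0 0 -3; 0.5 0 0 0 0 0 -3; 0.5 0 0 0 0 0 -2; 0.5 0 0 0 0 0 -1",
)

```text
clock: 46.92
tool_pos: [0.5157, -0.2752, 0.1624]
orientation: [-179.9, 0.0, -113.3]
force: [3.7, 1.3, 0.9]
opening: 0.0142
```

```bash
python3 -c "
from h import *
o=telemetry.get_obs();print(o['tool_pos'],o['force'],o['moment'],o['orientation'])
"
```

```text
[ 0.51570115 -0.27517801  0.16242572] [3.70904515 1.26119877 0.85643318] [ 0.64070763 -1.28701766 -0.17178226] [-1.79881935e+02  1.84564783e-02 -1.13264347e+02]
```

Turned 51°. Now smaller increments, watching the moment.

step_arm(
  plan="0.5 0 0 0 0 0 -1.5; 0.5 0 0 0 0 0 -1.5; 0.5 0 0 0 0 0 -1.5; 0.5 0 0 0 0 0 -1.5; 0.5 0 0 0 0 0 0",
)

```text
clock: 47.33
tool_pos: [0.5155, -0.2751, 0.1624]
orientation: [-179.9, 0.0, -107.3]
force: [3.0, 1.9, 2.3]
opening: 0.0138
```

```bash
python3 -c "
from h import *
o=telemetry.get_obs();print(o['force'],o['moment'],o['orientation'])
"
```

```text
[3.00572652 1.88164514 2.27814319] [ 0.86417848 -1.29223802  0.06154943] [-1.79901555e+02  3.79852825e-03 -1.07277272e+02]
```

step_arm(
  plan="0.5 0 0 0 0 0 -1.5; 0.5 0 0 0 0 0 -1.5; 0.5 0 0 0 0 0 -1.5; 0.5 0 0 0 0 0 0",
)

```text
clock: 47.67
tool_pos: [0.5152, -0.2751, 0.1624]
orientation: [-179.9, -0.0, -102.8]
force: [3.1, 1.1, 3.3]
opening: 0.0137
```

```bash
python3 -c "
from h import *
o=telemetry.get_obs();print(o['force'],o['moment'],o['orientation'])
"
```

```text
[3.12690225 1.06397979 3.30230211] [ 0.94100807 -1.16224005  0.01127434] [-1.79934674e+02 -4.16970779e-03 -1.02802970e+02]
```

step_arm(
  plan="0.5 0 0 0 0 0 -1.5; 0.5 0 0 0 0 0 -1.5; 0.5 0 0 0 0 0 -1.5",
)

```text
clock: 47.92
tool_pos: [0.5151, -0.2749, 0.1624]
orientation: [-179.9, 0.0, -98.4]
force: [2.8, 3.4, 3.5]
opening: 0.0143
```

```bash
python3 -c "
from h import *
o=telemetry.get_obs();print(o['force'],o['moment'],o['orientation'])
"
```

```text
[2.77398315 3.43118402 3.53610347] [ 1.3004343  -1.02820643 -0.74685864] [-1.79931964e+02  2.34360260e-02 -9.83991954e+01]
```

step_arm(
  plan="0.5 0 0 0 0 0 -1.5; 0.5 0 0 0 0 0 -1.5; 0.5 0 0 0 0 0 -1.5",
)

```text
clock: 48.17
tool_pos: [0.5151, -0.2751, 0.1624]
orientation: [-179.9, -0.0, -93.9]
force: [2.3, 0.4, 3.9]
opening: 0.0151
```

```bash
python3 -c "
from h import *
o=telemetry.get_obs();print(o['force'],o['moment'],o['orientation'])
"
```

```text
[2.33792313 0.38502494 3.9127687 ] [ 0.57988477 -0.93271646 -0.97881905] [-1.79934049e+02 -1.86070516e-03 -9.39132489e+01]
```

```bash
python3 -c "
from h import *
snap(20)
s=cv2.imread('pics/side20.png');crop(s,300,220,150,170,4,'c20.png')
"
```

```text
(no output)
```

View pics/c20.png

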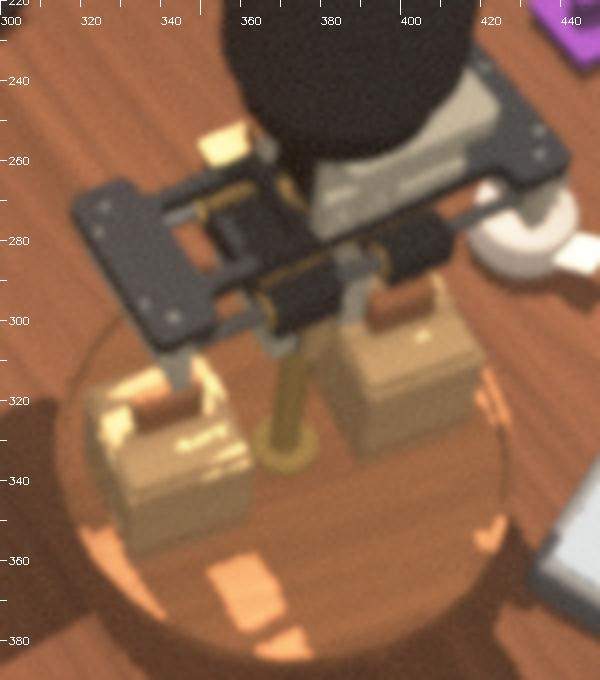

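step_arm(
  plan="0.5 0 0 0 0 0 1; 0.5 0 0 0 0 0 1; 0.5 0 0 0 0 0 0",
)

```text
clock: 48.52
tool_pos: [0.5151, -0.2751, 0.1624]
orientation: [-180.0, -0.0, -95.9]
force: [2.1, 2.2, 4.1]
opening: 0.0147
```

```bash
python3 -c "
from h import *
o=telemetry.get_obs();print(o['force'],o['moment'],o['orientation'],o['opening'])
"
```

```text
[2.12621052 2.21819502 4.09181961] [ 0.74783172 -1.18152708 -0.57455457] [-1.79950556e+02 -1.67724047e-02 -9.59150356e+01] 0.014746237584280588
```

step_arm(
  plan="0.5 0 0 0 0 0 1; 0.5 0 0 0 0 0 0.6; 0.5 0 0 0 0 0 0",
)

```text
clock: 48.77
tool_pos: [0.515, -0.2751, 0.1624]
orientation: [-180.0, -0.0, -97.4]
force: [3.8, 0.7, 5.0]
opening: 0.0137
```

```bash
python3 -c "
from h import *
o=telemetry.get_obs();print(o['force'],o['moment'],o['orientation'],o['opening'])
"
```

```text
[3.79360472 0.73392681 5.03306524] [ 0.58391657 -1.36442288 -0.27142114] [-1.79954504e+02 -2.09587311e-02 -9.74230264e+01] 0.013730534959963712
```

step_arm(
  plan="4 0 0 0 0 0 0; 4 0 0 0 0 0 0; 4 0 0 0 0 0 0; 4 0 0 0 0 0 0; 4 0 0 -0.5 0 0 0; 4 0 0 -1.5 0 0 0; 4 0 0 -2 0 0 0; 4 0 0 -2 0 0 0; 4 0 0 -2 0 0 0; 4 0 0 -2 0 0 0; 4 0 0 -2 0 0 0; 4 0 0 0 0 0 0",
)

```text
clock: 49.77
tool_pos: [0.516, -0.2759, 0.2868]
orientation: [-179.7, -0.1, -97.3]
force: [1.3, -0.2, 1.5]
opening: 0.0401
```

step_arm(
  plan="4 -2.5 0 0 0 0 0; 4 -2.5 0 0 0 0 0; 4 -2.5 0 0 0 0 0; 4 -2.5 0 0 0 0 0; 4 -2.5 0 0 0 0 0; 4 -2.5 0 0 0 0 0; 4 -2.5 0 0 0 0 0; 4 -2.5 0 0 0 0 0; 4 -2.5 0 0 0 0 0; 4 -2.5 0 0 0 0 0; 4 -2.5 0 0 0 0 0; 4 -2.5 0 0 0 0 0",
)

```text
clock: 50.77
tool_pos: [0.5528, 0.0236, 0.282]
orientation: [180.0, -0.0, -97.4]
force: [0.3, -0.4, -0.9]
opening: 0.0397
```

```bash
python3 -c "
from h import *
print(telemetry.get_obs()['clock'])
snap(21)
s=cv2.imread('pics/side21.png');crop(s,300,250,150,140,5,'c20.png')
t=cv2.imread('pics/top21.png');crop(t,350,200,110,110,6-1,'c21.png')
"
```

```text
50.7667
```

View pics/c20.png

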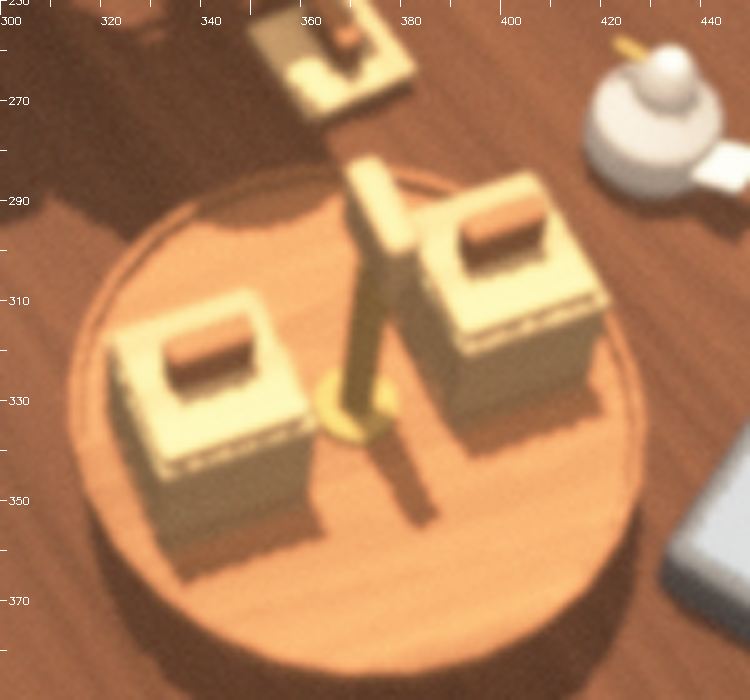

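View pics/c21.png

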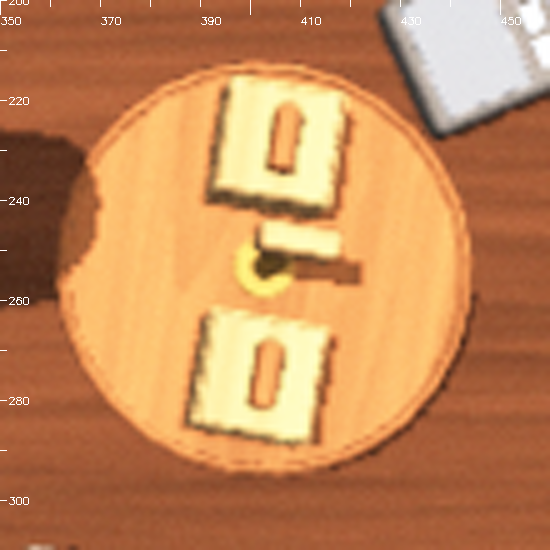

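View pics/top21.png

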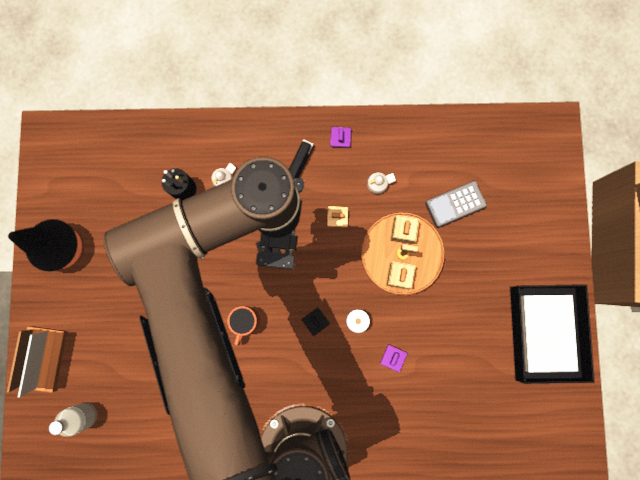

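```bash
python3 -c "
from plant import workorder,telemetry
print(workorder.close_job(),telemetry.get_obs()['clock'])"
```

```text
the job is handed in; nothing more can be done
the job is handed in; nothing more can be done
```

The revolving display is set up and the job is handed in, at about 51 s of the 210 s allowed. No verdict is reported, so the results below rest on my own checks.

- **Turntable:** it went onto the hub with the teeth meshed and stopped on firm contact at the height expected for fully home. It had not caught 12 mm higher on the tooth tops.
- **Boxes:** only two were there. Both lids went down to their seated height with contact. Both closed boxes now stand upright on the turntable, on either side of the post.
- **Turn:** I turned the loaded turntable about 65° anticlockwise. Near the end the turning moment rose sharply, from about 0.15 to almost 1 N m, so I took that as the stop. I eased off while it was still pressing lightly on the stop, then let go.
- **Last pictures:** both lids look flat and square, the boxes are upright inside the rim, and the arm is clear. The spare tan lid, the black and purple look-alikes and the other things looked unmoved. One black lid was hidden behind the arm in the last top view.

**Checks that disagreed or were weak:**
- The two cameras differed by about 2–3 mm. I settled it by comparing parts within one picture and by touch.
- At the stop the bar twisted a few degrees in the grip.
- I inferred the stop from the moment only; I could not read the hub angle.

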